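# Find and mark the loose mould clamp

## Task

One of the three mould clamps has a screw that has worked loose. Feel for it by nudging the end of each cross bar gently sideways with the closed fingertips until one clearly turns (10 degrees or more); 10 N is enough to tell, never press a screw with more than 20 N or grip it, and do not force a tight one. Then slip the short white kiln-post sleeve (the marker) over the stem of the loose screw, standing flat on its hub, let go of it and draw away, and leave the other things on the bench where they are.

Things in the scene. Friction and masses are not known exactly. Their poses are not given: they have to be found in the camera images.
- screw_a: one of three alike steel clamp screws on mould frames; just one, any of them, is loose. Hub 40 mm wide, 20 mm tall, with a cross bar (12 mm thick, 120 mm long, ball ends 15 mm; its axis 10 mm below the hub's top) and on top a stem 12 mm wide, 30 mm tall. Origin: centre of the hub's top, 110 mm above the bench; x along the bar, z up (turning axis). Frame parts below reach to 18 mm below the bar's axis
- bar_a (a point): centre of one end of the bar of screw_a, 60 mm from the turning axis, turns with it. A tight screw stands fast (over 30 N at the bar's end would break it free). The loose one gives, either way, at 0.16 N m (about 4 N pushed across the bar 45 mm from the axis), turns on under that load for a radian or more, and stays where left
- screw_b: one of three alike steel clamp screws on mould frames; just one, any of them, is loose. Hub 40 mm wide, 20 mm tall, with a cross bar (12 mm thick, 120 mm long, ball ends 15 mm; its axis 10 mm below the hub's top) and on top a stem 12 mm wide, 30 mm tall. Origin: centre of the hub's top, 110 mm above the bench; x along the bar, z up (turning axis). Frame parts below reach to 18 mm below the bar's axis
- bar_b (a point): centre of one end of the bar of screw_b, 60 mm from the turning axis, turns with it. A tight screw stands fast (over 30 N at the bar's end would break it free). The loose one gives, either way, at 0.16 N m (about 4 N pushed across the bar 45 mm from the axis), turns on under that load for a radian or more, and stays where left
- screw_c: one of three alike steel clamp screws on mould frames; just one, any of them, is loose. Hub 40 mm wide, 20 mm tall, with a cross bar (12 mm thick, 120 mm long, ball ends 15 mm; its axis 10 mm below the hub's top) and on top a stem 12 mm wide, 30 mm tall. Origin: centre of the hub's top, 110 mm above the bench; x along the bar, z up (turning axis). Frame parts below reach to 18 mm below the bar's axis
- bar_c (a point): centre of one end of the bar of screw_c, 60 mm from the turning axis, turns with it. A tight screw stands fast (over 30 N at the bar's end would break it free). The loose one gives, either way, at 0.16 N m (about 4 N pushed across the bar 45 mm from the axis), turns on under that load for a radian or more, and stays where left
- sleeve_mid (a point): the marker: a plain white fired-clay kiln post (a tube), 36 mm outside, 22 mm bore right through, 40 mm tall, standing upright on the bench; this point is its centre, half-way up; z along its bore. Pushed down over a stem it comes to rest flat on the hub, this point then 20 mm above the hub's top
- plug: bystander: solid pale plaster plug, 30 mm diameter, 50 mm tall, standing (no hole: not the marker); origin under its centre
- bowl: bystander: grey unfired bowl, 110 mm wide, 50 mm tall; origin under its centre
- cup: bystander: grey unfired cup, 72 mm wide, 75 mm tall; origin under its centre
- jar: bystander: white lidded jar, 64 mm wide, 75 mm tall; origin under its centre
- brush: bystander: paint brush lying on the bench
- rib: bystander: flat wooden throwing rib, 100 x 45 x 6 mm, lying on the bench
- spatula: bystander: spatula lying on the bench
Mind the look-alikes: they are no part of the job. Leave any black or turquoise look-alike of the part that bears sleeve_mid alone. What is shaped like the part that bears screw_c but orange is not meant.

How it is judged (in metres and radians):
On the way, in this order (a step that is already met when the one before it is completed fails the run):
1. the loose screw has been found by turning it, at least 10 mm at the bar's end, the tight ones not moved, before the marker is touched (((distance of bar_a from where it was at the start of the episode above 0.01 m and distance of each of bar_b, bar_c from where it was at the start of the episode below 0.006 m) or (distance of bar_b from where it was at the start of the episode above 0.01 m and distance of each of bar_a, bar_c from where it was at the start of the episode below 0.006 m) or (distance of bar_c from where it was at the start of the episode above 0.01 m and distance of each of bar_a, bar_b from where it was at the start of the episode below 0.006 m)) and distance of sleeve_mid from where it was at the start of the episode below 0.02 m), for 0.2 s.
2. the marker sleeve is lifted off the bench (height (world z) of sleeve_mid above 0.06 m), for 0.1 s.
At the end, for the whole second after the job is handed in: the sleeve stands upright (within 8 degrees) on the hub of the loose screw, over its stem (centre within 8 mm of the axis, 15 to 25 mm above the hub's top), released; that bar's end is at least 10 mm from where it began, the tight bars' ends within 6 mm (((distance of bar_a from where it was at the start of the episode above 0.01 m and distance of each of bar_b, bar_c from where it was at the start of the episode below 0.006 m and horizontal distance between sleeve_mid and screw_a below 0.008 m and z of sleeve_mid in the frame of screw_a between 0.015 and 0.025 m) or (distance of bar_b from where it was at the start of the episode above 0.01 m and distance of each of bar_a, bar_c from where it was at the start of the episode below 0.006 m and horizontal distance between sleeve_mid and screw_b below 0.008 m and z of sleeve_mid in the frame of screw_b between 0.015 and 0.025 m) or (distance of bar_c from where it was at the start of the episode above 0.01 m and distance of each of bar_a, bar_b from where it was at the start of the episode below 0.006 m and horizontal distance between sleeve_mid and screw_c below 0.008 m and z of sleeve_mid in the frame of screw_c between 0.015 and 0.025 m)) and angle between sleeve_mid's own z axis and vertical below 0.15 rad); the robot touches nothing.
It fails at once if a clamp screw is pressed or gripped with more than 20 N (contact force between anything else and screw_a above 20 N or contact force between anything else and screw_b above 20 N or contact force between anything else and screw_c above 20 N).
It fails at once if a tight screw is turned as well (two bar ends moved more than 6 mm) (distance of each of bar_a, bar_b from where it was at the start of the episode above 0.006 m or distance of each of bar_a, bar_c from where it was at the start of the episode above 0.006 m or distance of each of bar_b, bar_c from where it was at the start of the episode above 0.006 m).
It fails at once if a bystander is shifted by more than 30 mm (distance of any of plug, bowl, cup, jar, brush, rib, spatula from where it was at the start of the episode above 0.03 m).
It also fails if it takes over 69 s, if anything falls off the work surface, if the arm or the gripper's body presses on something with over 40 N, if the wrist force passes 120 N, or if a joint passes its speed limit or range.

## Robot

A 7-joint arm with a two-finger parallel gripper is mounted at the origin on the work surface. World frame = base frame: x ahead of the robot, y to its left, z up, the work surface at z = 0. Lengths are in mm, angles in rad, forces in N, time in s.
With the tool pointing down it reaches from about 400 to 900 mm from the base axis. Payload 5.5 kg.
Tool frame: the origin (TCP) lies at the very end of the fingers, on their centre line; the grasp point (between the pads) lies 19 mm behind it; x points along the fingers, y is the direction in which the jaws open and shut, and the axes are right-handed (so a half turn about x gives the same grasp; the last joint's range is limited). The gripper opens to 92 mm and grips with 3 to 60 N. Pads are 19 mm wide; open, the fingers measure 130 mm over their backs; the gripper's body (75 mm by 190 mm) begins 47 mm behind the grasp point.
Start: joints at [1.584, 0.501, -0.427, 1.55, 0.221, 1.138, -0.21], TCP at [160.721, -629.816, 226.729] pointing down, gripper open.
Joint ranges: [-2.88, 2.88], [-0.31, 2.03], [-1.54, 1.56], [0.2, 2.42], [-1.41, 4.55], [0.19, 2.02], [-2.57, 2.57]. Speed limits (rad/s): [2.57, 2.57, 3.14, 3.14, 3.14, 3.14, 3.14].

## Interface

Orientations are given as a rotation vector (axis times angle).
In Python, from bench import ctrl, vision gives the robot as it stands.
- The arm moves only by the tool send_rows, never from a script. Its argument "moves" is a list of rows, each an object of numbers: "jaw": the closure, from 0 (fully open) to 1 (shut); "tx", "ty", "tz": the shift along the tool's x, y, z normalised to -1 to 1, where 1 is 0.1 m; "wx", "wy", "wz": the turn, a rotation vector about the tool's x, y, z normalised to -1 to 1, where 1 is pi rad. A call has exactly 10 rows; each row is the pose to reach, as a shift and turn from the pose commanded when the call began, along the tool's axes at that moment, turning the shorter way round; what a row does not reach only later rows make up. A row lasts 1/10 s, in which the tool goes at most 50 mm and 8.59 degrees, less where a joint would pass 70% of its speed; a pose out of reach is approached as far as the arm can. A call with a number of a shift or a turn outside -1 to 1 is refused whole. A call with a gripper value outside its range is refused whole. The fingers move at their own pace and stop on an object; "grip_force" is the grip in N (left out, the last holds). Time passes only in rows, so rows that repeat a pose let the fingers close, or fill a call up. It gives the time, the measured TCP pose, the force and the opening at its end, in the units of the state.
- ctrl.get_obs(): the state, without advancing time (a new reading comes with each control period).
- vision.grab_frame(name): name is "scene" or "top" or "wrist"; returns a dict with "color" (480x640x3 uint8, red, green, blue), "range_z" (480x640 float32, mm along the optical axis (not along the pixel's ray), 0 where there is no reading), "vfov" (degrees; the focal length in pixels is half the picture's height over the tangent of half this angle, whatever the lens; pixels are square), "cx", "cy" (the principal point, pixels), "pose" (4x4, takes a point from camera to world coordinates); the wrist camera has in their place "T_tool_cam" (4x4, takes a point from camera to tool coordinates, whose origin is the TCP and whose axes are the tool frame's). Camera axes: x right, y down, z forward; pixel columns grow to the right and rows downward; lengths in mm; the calibration is good to about 2 mm. A picture is of the moment at which its call begins: read the wrist's pose just before it.
- ctrl.sign_off(): hands the job in, once; it reports no verdict.
The state is a dict: "time": time; "joint_pos": joint angles; "joint_vel": joint speeds; "tau": joint torques, N m; "tcp_pos": TCP position; "tool_rot": TCP orientation; "contact_force": force on the tool from outside, world axes, zero at the start; "ft_torque": the same for the moment, N m; "opening": finger opening in mm.
Only numpy, scipy, OpenCV 4.12 (cv2) and the standard library are available. Lean on these libraries where they do the work, as an engineer would, in place of code of your own. Each camera call takes 0.05 s, during which the arm holds its last target.

## Working session

There is one attempt and no reset: what is moved stays moved. The work goes in short steps, Python scripts to look and compute and a tool call to move; the robot and the scene stay as the last step left them, time stands still between calls to the robot, and variables do not carry over. Pictures are saved under pics/ and viewed, and the job is handed in when it is done.

Besides the shell and the picture viewer there is one more tool, called after "Call:" by a JSON object that holds its "op" and its "data". send_rows: Moves the arm, as the interface text tells. Its arguments: {"type":"object","properties":{"moves":{"type":"array"},"grip_force":{"type":"number"}},"required":["moves"]}

```bash
ls; mkdir -p pics; python3 - <<'E'
from bench import ctrl, vision
import cv2,numpy as np
o=ctrl.get_obs(); print(o)
for n in ["scene","top","wrist"]:
    f=vision.grab_frame(n)
    np.savez(f"f_{n}.npz",**f)
    print(n,f["vfov"],f["cx"],f["cy"],f.get("pose",f.get("T_tool_cam")))
    cv2.imwrite(f"pics/{n}0.png",f["color"][:,:,::-1])
E
```

```text
pics
{'time': 0.0, 'joint_pos': array([ 1.58418725,  0.50186309, -0.42680106,  1.55146616,  0.22080071,
        1.1382942 , -0.21030358]), 'joint_vel': array([ 3.16809646e-03,  1.26810522e-04, -1.25665557e-03,  9.48940783e-04,
       -5.36674255e-05,  1.28419205e-03, -9.84022799e-04]), 'tau': array([ 4.10555249e-04, -5.66584468e+01, -5.81599742e+00, -2.79107505e+01,
       -6.86329440e-02,  3.09336791e-02,  1.90673495e-04]), 'tcp_pos': array([ 160.48070026, -629.14321845,  225.66294906]), 'tool_rot': array([ 2.08912005,  0.26446441, -2.08948376]), 'contact_force': array([0.44813118, 0.6058946 , 1.04161869]), 'ft_torque': array([-0.01432687,  0.00712624, -0.02510379]), 'opening': 91.41278456188026}
scene 49.14697161629818 315.0871679640951 232.06519804475818 [[ 5.48615223e-01  6.87772222e-01 -4.75384799e-01  1.06329165e+03]
 [ 8.35990571e-01 -4.59334803e-01  3.00218761e-01 -3.01743001e+02]
 [-1.18786581e-02 -5.62121792e-01 -8.26969158e-01  1.04848981e+03]
 [ 0.00000000e+00  0.00000000e+00  0.00000000e+00  1.00000000e+00]]
top 43.96151445431627 318.61987522092824 242.2022439868116 [[-2.43382540e-02 -9.96359187e-01  8.17069104e-02  4.21496008e+02]
 [-9.99628325e-01  2.52591620e-02  1.02560485e-02  2.33579910e+01]
 [-1.22825563e-02 -8.14269277e-02 -9.96603629e-01  1.74271800e+03]
 [ 0.00000000e+00  0.00000000e+00  0.00000000e+00  1.00000000e+00]]
wrist 66.77903118909211 323.21020084881866 241.37317115439302 [[ 4.88596683e-07 -3.02192800e-01  9.53246826e-01 -1.57861754e+02]
 [ 9.99999635e-01 -8.14798700e-04 -2.58815336e-04  6.38079230e-02]
 [ 8.54916406e-04  9.53246478e-01  3.02192690e-01 -8.08570018e+01]
 [ 0.00000000e+00  0.00000000e+00  0.00000000e+00  1.00000000e+00]]
```

View pics/scene0.png

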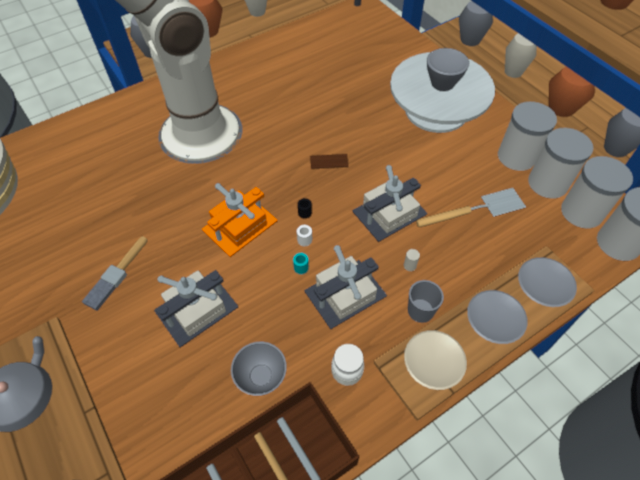

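View pics/top0.png

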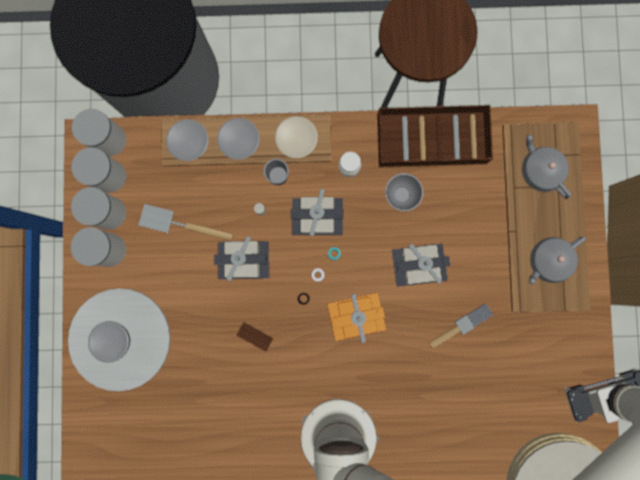

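View pics/wrist0.png

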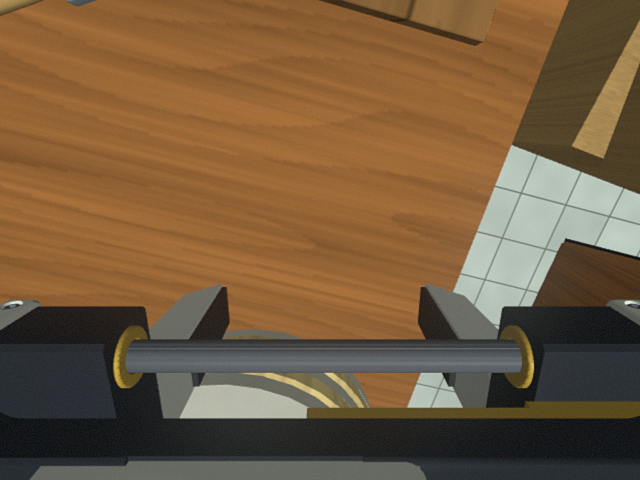

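The top view shows three grey clamps at (238,258), (317,213) and (425,263), the white sleeve at (318,274), and black, turquoise and orange look-alikes. Next I'll measure them using the depth.

```bash
cat > h.py <<'E'
import numpy as np,cv2
def foc(f): return 240/np.tan(np.radians(float(f["vfov"]))/2)
def cloud(f,T=None):
    T=f["pose"] if T is None else T
    fl=foc(f); v,u=np.mgrid[0:480,0:640]; z=f["range_z"].astype(float)
    P=np.stack([(u-f["cx"])/fl*z,(v-f["cy"])/fl*z,z,np.ones_like(z)],-1)
    W=(P@T.T)[...,:3]; W[z==0]=np.nan
    return W
def ray(f,u,v,h,T=None):
    T=f["pose"] if T is None else T
    fl=foc(f); d=T[:3,:3]@np.array([(u-f["cx"])/fl,(v-f["cy"])/fl,1]); o=T[:3,3]
    return o+d*(h-o[2])/d[2]
def proj(f,p,T=None):
    T=f["pose"] if T is None else T
    c=np.linalg.inv(T)@np.append(p,1); fl=foc(f)
    return np.array([f["cx"]+fl*c[0]/c[2],f["cy"]+fl*c[1]/c[2]])
E
python3 - <<'E'
from h import *
for n,boxes in (("top",[(208,232,270,285),(285,188,350,240),(388,238,455,290)]),("scene",[(350,165,430,240),(300,245,390,325),(150,270,240,345)])):
    f=dict(np.load(f"f_{n}.npz")); W=cloud(f)
    big=[]
    for (a,b,c,d) in boxes:
        w=W[b:d,a:c]; z=w[...,2]
        print(n,"zmax",np.nanmax(z))
        for lo,hi in ((118,150),(88,112)):
            m=(z>lo)&(z<hi)
            p=w[m]
            if len(p)<3: print(lo,len(p));continue
            mu=p[:,:2].mean(0); 
            r=cv2.minAreaRect(p[:,:2].astype(np.float32)); print(lo,len(p),p.mean(0).round(1),[np.round(x,1) for x in r])
    W2=W[...,2]
    cols=f["color"][:,:,::-1].copy()
    a,b,c,d=(200,180,460,330) if n=="top" else (140,150,440,350)
    im=cv2.resize(cols[b:d,a:c],None,fx=800/(c-a) if n=="top" else 2.66,fy=800/(c-a) if n=="top" else 2.66,interpolation=cv2.INTER_CUBIC)
    cv2.imwrite(f"pics/{n}_crop.png",im)
E
```

```text
top zmax 149.16263081298416
118 23 [516.1 263.9 133.7] [array([516.6, 263.3]), array([28.2, 22. ]), np.float64(58.5)]
88 245 [516.  263.1 105.8] [array([516.2, 263.7]), array([ 75.9, 116.8]), np.float64(31.8)]
top zmax 147.48029466091612
118 26 [637.9  45.4 131.7] [array([635.5,  49.5]), array([25.5, 25.3]), np.float64(42.9)]
88 215 [637.8  45.5 106.1] [array([639.3,  45.6]), array([ 90.8, 107.3]), np.float64(35.6)]
top zmax 144.4084495858142
118 28 [ 490.4 -248.2  131.9] [array([ 491.5, -248.4]), array([17. , 28.7]), np.float64(64.7)]
88 243 [ 489.3 -248.6  105.7] [array([ 491.5, -244.9]), array([122.6,  80.3]), np.float64(70.1)]
scene zmax 138.94731039139538
118 42 [517.  261.  130.5] [array([516. , 262.2]), array([11.1, 13.2]), np.float64(47.2)]
88 375 [520.5 258.  104.5] [array([517.2, 261. ]), array([ 38. , 130.1]), np.float64(52.0)]
scene zmax 141.00117846676756
118 49 [640.   41.6 131.6] [array([638.8,  41.9]), array([10.9,  9.9]), np.float64(1.4)]
88 491 [642.7  40.1 104.9] [array([638.7,  42.4]), array([ 38.4, 130.9]), np.float64(63.8)]
scene zmax 141.33295249274875
118 51 [ 490.5 -250.7  131.5] [array([ 488.3, -250.3]), array([11.3, 11.7]), np.float64(6.5)]
88 539 [ 492.9 -251.   104.9] [array([ 488.8, -250.7]), array([130.9,  39.8]), np.float64(24.2)]
```

View pics/top_crop.png

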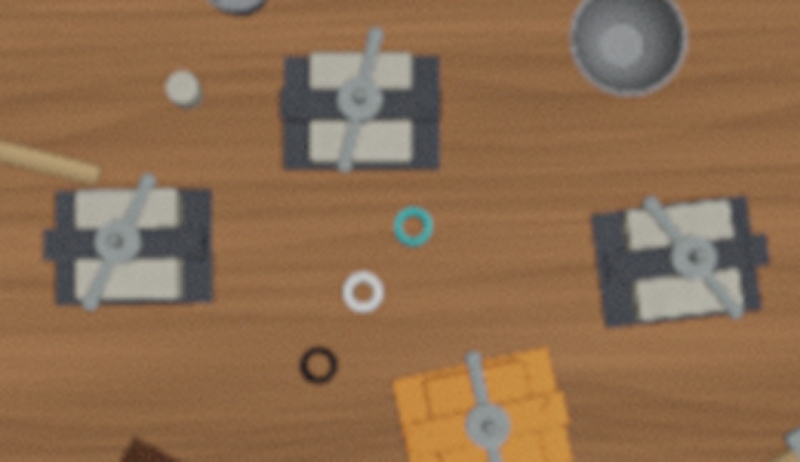

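View pics/scene_crop.png

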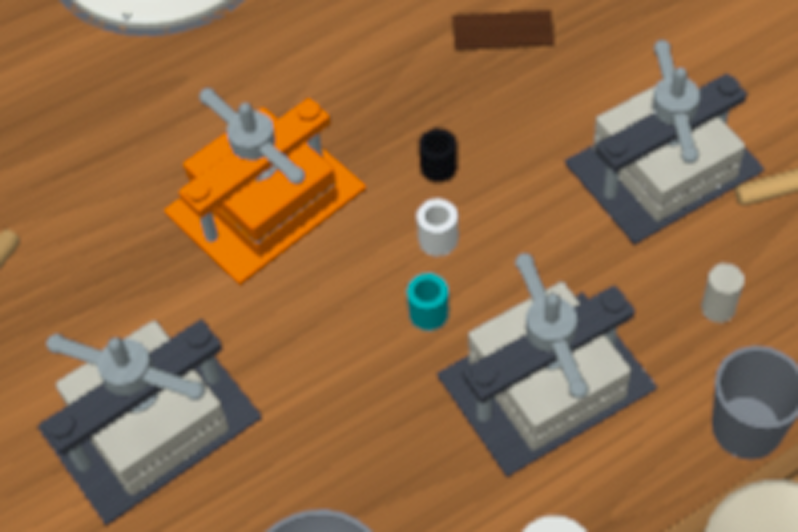

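```bash
python3 - <<'E'
from h import *
from scipy.spatial.transform import Rotation as R
print(R.from_rotvec([2.08912005,0.26446441,-2.08948376]).as_matrix().round(3))
S={}
for n,cs in (("top",[(516,263),(638,44),(490,-249)]),("scene",[(516,263),(638,44),(490,-249)])):
    f=dict(np.load(f"f_{n}.npz")); W=cloud(f)
    for c in cs:
        w=W.reshape(-1,3); d=np.hypot(w[:,0]-c[0],w[:,1]-c[1])
        st=w[(d<25)&(w[:,2]>(122 if n=="scene" else 136))]; 
        b=w[(d>28)&(d<72)&(w[:,2]>92)&(w[:,2]<112)]
        # fit line to bar, both sides
        x=b[:,:2]; mu=x.mean(0); vx,vy,x0,y0=cv2.fitLine(x.astype(np.float32),cv2.DIST_HUBER,0,.01,.01).ravel()
        t=(x-[x0,y0])@[vx,vy]
        hb=w[(d<25)&(w[:,2]>106)&(w[:,2]<116)]
        r=cv2.minEnclosingCircle(hb[:,:2].astype(np.float32))
        print(n,"stem",st.mean(0).round(1),len(st),"bar ang",np.degrees(np.arctan2(vy,vx)).round(1),"ends",np.round([x0+vx*t.min(),y0+vy*t.min(),x0+vx*t.max(),y0+vy*t.max()],1),"hub",np.round(r[0],1),round(r[1],1), "barz",b[:,2].max().round(1))
# sleeve
f=dict(np.load("f_top.npz")); hsv=cv2.cvtColor(f["color"],cv2.COLOR_RGB2HSV)
m=((hsv[...,1]<50)&(hsv[...,2]>170)).astype(np.uint8); mm=np.zeros_like(m); mm[262:288,305:332]=m[262:288,305:332]
cn=max(cv2.findContours(mm,0,1)[0],key=cv2.contourArea); (u,v),r=cv2.minEnclosingCircle(cn); M=cv2.moments(cn)
print("top sleeve",u,v,r,ray(f,u,v,40),ray(f,M['m10']/M['m00'],M['m01']/M['m00'],40), cloud(f)[270:280,312:325,2].max())
f=dict(np.load("f_scene.npz")); W=cloud(f); hsv=cv2.cvtColor(f["color"],cv2.COLOR_RGB2HSV)
sub=W[222:250,290:320]; hs=hsv[222:250,290:320]
m=(hs[...,1]<60)&(sub[...,2]>34); p=sub[m]; print("scene sleeve top",p.mean(0),cv2.minEnclosingCircle(p[:,:2].astype(np.float32)))
for nm,(u,v) in dict(black=(303,298),turq=(334,253),orange=(358,318)).items():
    ft=dict(np.load("f_top.npz")); print(nm,ray(ft,u,v,40 if nm!="orange" else 110).round(0))
E
```

```text
[[-0.     0.247 -0.969]
 [ 0.002 -0.969 -0.247]
 [-1.    -0.002 -0.   ]]
top stem [516.7 263.  141. ] 13 bar ang -26.7 ends [456.7 293.4 575.6 233.6] hub [517.3 264.3] 23.9 barz 111.9
top stem [639.2  44.  141.2] 13 bar ang -14.9 ends [576.1  61.3 704.7  27.1] hub [637.9  46.8] 24.1 barz 111.8
top stem [ 489.6 -249.3  141.1] 12 bar ang 36.1 ends [ 435.8 -288.2  543.1 -209.9] hub [ 489.6 -247.6] 24.5 barz 111.8
scene stem [516.8 261.2 131.9] 37 bar ang -26.3 ends [456.9 290.2 576.1 231.3] hub [514.6 263.2] 22.9 barz 109.0
scene stem [639.7  41.6 133.5] 42 bar ang -14.5 ends [573.6  59.  703.1  25.5] hub [638.8  42.8] 20.2 barz 108.4
scene stem [ 490.2 -250.9  133.3] 44 bar ang 36.7 ends [ 436.  -292.2  543.2 -212.2] hub [ 489.4 -247.9] 22.7 barz 108.7
top sleeve 317.25640869140625 274.20513916015625 6.411648273468018 [469.35736583  47.01641479  40.        ] [469.10046547  46.27246367  40.        ] 49.46556530813314
scene sleeve top [467.55061464  44.55026555  38.33102332] ((465.90533447265625, 44.92103576660156), 19.46870994567871)
black [403.  89.  40.]
turq [529.  -2.  40.]
orange [345. -62. 110.]
```

Call:
{"op": "send_rows", "data": {"moves": [{"jaw": 1,"ty": -0.08,"tz": -0.1,"wx": 0.016},{"jaw": 1,"ty": -0.16,"tz": -0.2,"wx": 0.032},{"jaw": 1,"ty": -0.24,"tz": -0.3,"wx": 0.048},{"jaw": 1,"ty": -0.33,"tz": -0.42,"wx": 0.064},{"jaw": 1,"ty": -0.44,"tz": -0.55,"wx": 0.0795},{"jaw": 1,"ty": -0.55,"tz": -0.68,"wx": 0.0795},{"jaw": 1,"ty": -0.65,"tz": -0.8,"wx": 0.0795},{"jaw": 1,"ty": -0.72,"tz": -0.9,"wx": 0.0795},{"jaw": 1,"ty": -0.77,"tz": -0.97,"wx": 0.0795},{"jaw": 1,"ty": -0.8,"tz": -1.0,"wx": 0.0795}], "grip_force": 20}}

```text
invalid input
```

Call:
{"op": "send_rows", "data": {"moves": [{"jaw": 1,"tx": 0,"ty": -0.08,"tz": -0.1,"wx": 0.016,"wy": 0,"wz": 0},{"jaw": 1,"tx": 0,"ty": -0.16,"tz": -0.2,"wx": 0.032,"wy": 0,"wz": 0},{"jaw": 1,"tx": 0,"ty": -0.24,"tz": -0.3,"wx": 0.048,"wy": 0,"wz": 0},{"jaw": 1,"tx": 0,"ty": -0.33,"tz": -0.42,"wx": 0.064,"wy": 0,"wz": 0},{"jaw": 1,"tx": 0,"ty": -0.44,"tz": -0.55,"wx": 0.0795,"wy": 0,"wz": 0},{"jaw": 1,"tx": 0,"ty": -0.55,"tz": -0.68,"wx": 0.0795,"wy": 0,"wz": 0},{"jaw": 1,"tx": 0,"ty": -0.65,"tz": -0.8,"wx": 0.0795,"wy": 0,"wz": 0},{"jaw": 1,"tx": 0,"ty": -0.72,"tz": -0.9,"wx": 0.0795,"wy": 0,"wz": 0},{"jaw": 1,"tx": 0,"ty": -0.77,"tz": -0.97,"wx": 0.0795,"wy": 0,"wz": 0},{"jaw": 1,"tx": 0,"ty": -0.8,"tz": -1.0,"wx": 0.0795,"wy": 0,"wz": 0}], "grip_force": 20}}

```text
time: 1.15
tcp_pos: [238.7, -527.0, 226.9]
tool_rot: [2.221, 0.001, -2.22]
contact_force: [-0.4, -0.0, -0.4]
opening: 16.6
```

Call:
{"op": "send_rows", "data": {"moves": [{"jaw": 1,"tx": 0,"ty": -0.1,"tz": -0.1,"wx": 0,"wy": 0,"wz": 0},{"jaw": 1,"tx": 0.05,"ty": -0.25,"tz": -0.25,"wx": 0,"wy": 0,"wz": 0},{"jaw": 1,"tx": 0.1,"ty": -0.4,"tz": -0.4,"wx": 0,"wy": 0,"wz": 0},{"jaw": 1,"tx": 0.15,"ty": -0.55,"tz": -0.55,"wx": 0,"wy": 0,"wz": 0},{"jaw": 1,"tx": 0.2,"ty": -0.7,"tz": -0.7,"wx": 0,"wy": 0,"wz": 0},{"jaw": 1,"tx": 0.25,"ty": -0.82,"tz": -0.82,"wx": 0,"wy": 0,"wz": 0},{"jaw": 1,"tx": 0.3,"ty": -0.9,"tz": -0.9,"wx": 0,"wy": 0,"wz": 0},{"jaw": 1,"tx": 0.35,"ty": -0.95,"tz": -0.95,"wx": 0,"wy": 0,"wz": 0},{"jaw": 1,"tx": 0.4,"ty": -0.98,"tz": -0.98,"wx": 0,"wy": 0,"wz": 0},{"jaw": 1,"tx": 0.4,"ty": -1.0,"tz": -1.0,"wx": 0,"wy": 0,"wz": 0}]}}

```text
time: 2.15
tcp_pos: [337.2, -427.4, 185.9]
tool_rot: [-2.22, -0.0, 2.222]
contact_force: [0.2, 1.0, -0.0]
opening: 0.3
```

Call:
{"op": "send_rows", "data": {"moves": [{"jaw": 1,"tx": 0,"ty": -0.1,"tz": -0.1,"wx": 0,"wy": 0,"wz": 0},{"jaw": 1,"tx": 0.05,"ty": -0.25,"tz": -0.25,"wx": 0,"wy": 0,"wz": 0},{"jaw": 1,"tx": 0.1,"ty": -0.4,"tz": -0.4,"wx": 0,"wy": 0,"wz": 0},{"jaw": 1,"tx": 0.15,"ty": -0.55,"tz": -0.55,"wx": 0,"wy": 0,"wz": 0},{"jaw": 1,"tx": 0.2,"ty": -0.7,"tz": -0.7,"wx": 0,"wy": 0,"wz": 0},{"jaw": 1,"tx": 0.25,"ty": -0.82,"tz": -0.82,"wx": 0,"wy": 0,"wz": 0},{"jaw": 1,"tx": 0.3,"ty": -0.9,"tz": -0.9,"wx": 0,"wy": 0,"wz": 0},{"jaw": 1,"tx": 0.35,"ty": -0.9,"tz": -0.95,"wx": 0,"wy": 0,"wz": 0},{"jaw": 1,"tx": 0.4,"ty": -0.9,"tz": -0.98,"wx": 0,"wy": 0,"wz": 0},{"jaw": 1,"tx": 0.4,"ty": -0.9,"tz": -1.0,"wx": 0,"wy": 0,"wz": 0}]}}

```text
time: 3.15
tcp_pos: [437.1, -338.2, 145.9]
tool_rot: [-2.219, 0.001, 2.222]
contact_force: [0.4, -0.4, -0.1]
opening: 0.4
```

Call:
{"op": "send_rows", "data": {"moves": [{"jaw": 1,"tx": 0.05,"ty": 0,"tz": -0.05,"wx": 0,"wy": 0,"wz": 0},{"jaw": 1,"tx": 0.1,"ty": 0,"tz": -0.1,"wx": 0,"wy": 0,"wz": 0},{"jaw": 1,"tx": 0.2,"ty": -0.05,"tz": -0.15,"wx": 0,"wy": 0,"wz": 0},{"jaw": 1,"tx": 0.3,"ty": -0.1,"tz": -0.2,"wx": 0,"wy": 0,"wz": 0},{"jaw": 1,"tx": 0.4,"ty": -0.13,"tz": -0.26,"wx": 0,"wy": 0,"wz": 0},{"jaw": 1,"tx": 0.48,"ty": -0.13,"tz": -0.26,"wx": 0,"wy": 0,"wz": 0},{"jaw": 1,"tx": 0.53,"ty": -0.13,"tz": -0.26,"wx": 0,"wy": 0,"wz": 0},{"jaw": 1,"tx": 0.55,"ty": -0.13,"tz": -0.26,"wx": 0,"wy": 0,"wz": 0},{"jaw": 1,"tx": 0.56,"ty": -0.13,"tz": -0.26,"wx": 0,"wy": 0,"wz": 0},{"jaw": 1,"tx": 0.56,"ty": -0.13,"tz": -0.26,"wx": 0,"wy": 0,"wz": 0}]}}

```text
time: 4.15
tcp_pos: [463.8, -324.9, 90.9]
tool_rot: [-2.222, 0.001, 2.221]
contact_force: [-0.0, 0.1, 0.6]
opening: 0.2
```

```bash
cat >> h.py <<'E'
def snap(tag,names=("wrist",)):
    from bench import ctrl,vision
    from scipy.spatial.transform import Rotation as R
    o=ctrl.get_obs(); out={}
    for n in names:
        f=vision.grab_frame(n)
        if n=="wrist":
            T=np.eye(4); T[:3,:3]=R.from_rotvec(o["tool_rot"]).as_matrix(); T[:3,3]=o["tcp_pos"]; f["pose"]=T@f["T_tool_cam"]
        out[n]=f; cv2.imwrite(f"pics/{n}_{tag}.png",f["color"][:,:,::-1]); np.savez(f"f_{n}_{tag}.npz",**f)
    return o,out
E
python3 - <<'E'
from h import *
o,F=snap("a",("wrist","scene")); print(o["tcp_pos"],o["contact_force"])
E
```

```text
[ 463.75601437 -324.92099436   90.90566321] [-0.00169353  0.11988466  0.56014263]
```

View pics/wrist_a.png

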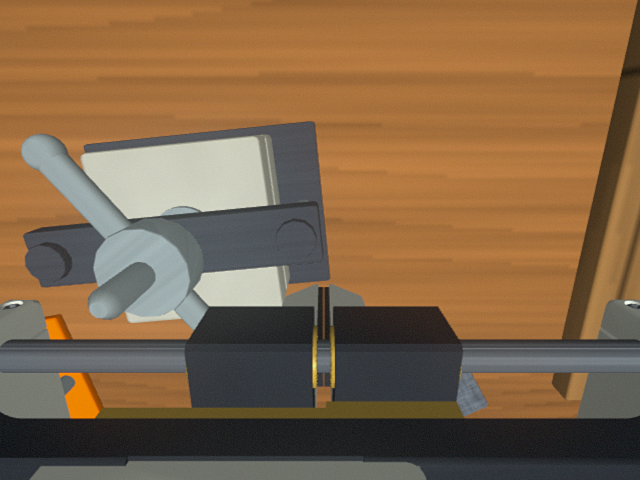

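View pics/scene_a.png

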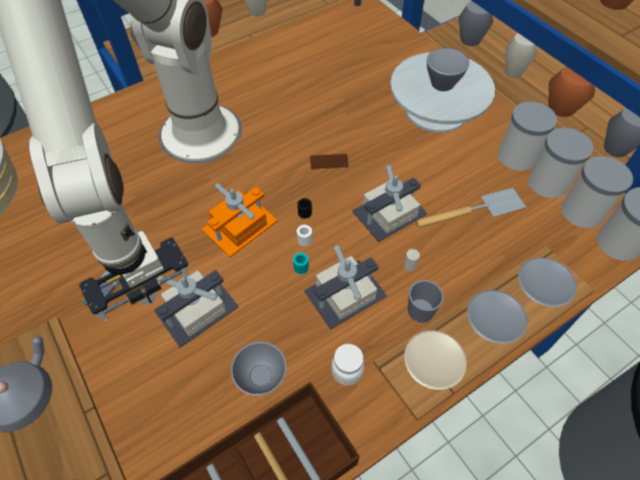

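Call:
{"op": "send_rows", "data": {"moves": [{"jaw": 1,"tx": 0,"ty": -0.02,"tz": 0,"wx": 0,"wy": 0,"wz": 0},{"jaw": 1,"tx": 0,"ty": -0.04,"tz": 0,"wx": 0,"wy": 0,"wz": 0},{"jaw": 1,"tx": 0,"ty": -0.06,"tz": 0,"wx": 0,"wy": 0,"wz": 0},{"jaw": 1,"tx": 0,"ty": -0.08,"tz": 0,"wx": 0,"wy": 0,"wz": 0},{"jaw": 1,"tx": 0,"ty": -0.1,"tz": 0,"wx": 0,"wy": 0,"wz": 0},{"jaw": 1,"tx": 0,"ty": -0.12,"tz": 0,"wx": 0,"wy": 0,"wz": 0},{"jaw": 1,"tx": 0,"ty": -0.13,"tz": 0,"wx": 0,"wy": 0,"wz": 0},{"jaw": 1,"tx": 0,"ty": -0.14,"tz": 0,"wx": 0,"wy": 0,"wz": 0},{"jaw": 1,"tx": 0,"ty": -0.15,"tz": 0,"wx": 0,"wy": 0,"wz": 0},{"jaw": 1,"tx": 0,"ty": -0.15,"tz": 0,"wx": 0,"wy": 0,"wz": 0}]}}

```text
time: 5.25
tcp_pos: [463.9, -309.4, 90.7]
tool_rot: [2.221, 0.0, -2.221]
contact_force: [-0.1, 0.2, -0.1]
opening: 0.3
```

Call:
{"op": "send_rows", "data": {"moves": [{"jaw": 1,"tx": 0,"ty": -0.004,"tz": 0,"wx": 0,"wy": 0,"wz": 0},{"jaw": 1,"tx": 0,"ty": -0.008,"tz": 0,"wx": 0,"wy": 0,"wz": 0},{"jaw": 1,"tx": 0,"ty": -0.012,"tz": 0,"wx": 0,"wy": 0,"wz": 0},{"jaw": 1,"tx": 0,"ty": -0.016,"tz": 0,"wx": 0,"wy": 0,"wz": 0},{"jaw": 1,"tx": 0,"ty": -0.02,"tz": 0,"wx": 0,"wy": 0,"wz": 0},{"jaw": 1,"tx": 0,"ty": -0.024,"tz": 0,"wx": 0,"wy": 0,"wz": 0},{"jaw": 1,"tx": 0,"ty": -0.028,"tz": 0,"wx": 0,"wy": 0,"wz": 0},{"jaw": 1,"tx": 0,"ty": -0.03,"tz": 0,"wx": 0,"wy": 0,"wz": 0},{"jaw": 1,"tx": 0,"ty": -0.03,"tz": 0,"wx": 0,"wy": 0,"wz": 0},{"jaw": 1,"tx": 0,"ty": -0.03,"tz": 0,"wx": 0,"wy": 0,"wz": 0}]}}

```text
time: 6.25
tcp_pos: [463.8, -306.6, 90.7]
tool_rot: [2.221, 0.0, -2.221]
contact_force: [0.1, 0.2, 1.0]
opening: 0.2
```

Call:
{"op": "send_rows", "data": {"moves": [{"jaw": 1,"tx": 0,"ty": -0.004,"tz": 0,"wx": 0,"wy": 0,"wz": 0},{"jaw": 1,"tx": 0,"ty": -0.008,"tz": 0,"wx": 0,"wy": 0,"wz": 0},{"jaw": 1,"tx": 0,"ty": -0.012,"tz": 0,"wx": 0,"wy": 0,"wz": 0},{"jaw": 1,"tx": 0,"ty": -0.016,"tz": 0,"wx": 0,"wy": 0,"wz": 0},{"jaw": 1,"tx": 0,"ty": -0.02,"tz": 0,"wx": 0,"wy": 0,"wz": 0},{"jaw": 1,"tx": 0,"ty": -0.02,"tz": 0,"wx": 0,"wy": 0,"wz": 0},{"jaw": 1,"tx": 0,"ty": -0.02,"tz": 0,"wx": 0,"wy": 0,"wz": 0},{"jaw": 1,"tx": 0,"ty": -0.02,"tz": 0,"wx": 0,"wy": 0,"wz": 0},{"jaw": 1,"tx": 0,"ty": -0.02,"tz": 0,"wx": 0,"wy": 0,"wz": 0},{"jaw": 1,"tx": 0,"ty": -0.02,"tz": 0,"wx": 0,"wy": 0,"wz": 0}]}}

```text
time: 7.25
tcp_pos: [463.8, -304.6, 90.7]
tool_rot: [2.221, 0.0, -2.221]
contact_force: [1.0, -0.3, 0.2]
opening: 0.4
```

Call:
{"op": "send_rows", "data": {"moves": [{"jaw": 1,"tx": 0,"ty": -0.004,"tz": 0,"wx": 0,"wy": 0,"wz": 0},{"jaw": 1,"tx": 0,"ty": -0.008,"tz": 0,"wx": 0,"wy": 0,"wz": 0},{"jaw": 1,"tx": 0,"ty": -0.012,"tz": 0,"wx": 0,"wy": 0,"wz": 0},{"jaw": 1,"tx": 0,"ty": -0.016,"tz": 0,"wx": 0,"wy": 0,"wz": 0},{"jaw": 1,"tx": 0,"ty": -0.02,"tz": 0,"wx": 0,"wy": 0,"wz": 0},{"jaw": 1,"tx": 0,"ty": -0.02,"tz": 0,"wx": 0,"wy": 0,"wz": 0},{"jaw": 1,"tx": 0,"ty": -0.02,"tz": 0,"wx": 0,"wy": 0,"wz": 0},{"jaw": 1,"tx": 0,"ty": -0.02,"tz": 0,"wx": 0,"wy": 0,"wz": 0},{"jaw": 1,"tx": 0,"ty": -0.02,"tz": 0,"wx": 0,"wy": 0,"wz": 0},{"jaw": 1,"tx": 0,"ty": -0.02,"tz": 0,"wx": 0,"wy": 0,"wz": 0}]}}

```text
time: 8.25
tcp_pos: [463.8, -302.6, 90.7]
tool_rot: [2.222, 0.0, -2.221]
contact_force: [0.4, 0.2, -1.0]
opening: 0.4
```

```bash
python3 - <<'E'
from h import *
f=dict(np.load("f_wrist_a.npz")); T=f["T_tool_cam"]; W=cloud(f,T)
p=W[285:306,270:380].reshape(-1,3)
for a,b in ((-2,3),(-6,-2),(-10,-6),(-15,-10),(-20,-15),(-30,-20)):
    q=p[(p[:,0]>a)&(p[:,0]<b)&(abs(p[:,1])<40)&(abs(p[:,2])<25)]
    if len(q): print(a,b,len(q),q.min(0).round(1),q.max(0).round(1))
# bar line from this view near S3
Ww=cloud(f).reshape(-1,3); d=np.hypot(Ww[:,0]-490,Ww[:,1]+250)
b=Ww[(d>25)&(d<70)&(Ww[:,2]>96)&(Ww[:,2]<112)]; 
vx,vy,x0,y0=cv2.fitLine(b[:,:2].astype(np.float32),cv2.DIST_HUBER,0,.01,.01).ravel(); print(len(b),np.degrees(np.arctan2(vy,vx)),x0,y0)
s=Ww[(d<22)&(Ww[:,2]>112)]; print(s.mean(0)); t=Ww[(d<22)&(Ww[:,2]>136)]; print(t.mean(0),len(t))
E
```

```text
-2 3 31 [ -2.   -4.5 -10.1] [ 0.2  5.4 -8.1]
-6 -2 139 [ -6.   -9.4 -10.4] [-2.   9.8 -7.8]
-10 -6 213 [-10.  -13.2 -10.5] [-6.  14.  -5.4]
-15 -10 365 [-15.  -16.4 -10.6] [-10.   17.1  -4.5]
-20 -15 402 [-20.  -16.7 -10.7] [-15.   17.5  -7.6]
-30 -20 144 [-22.8 -16.6 -10.6] [-20.   17.4  -9.4]
4364 38.16757 517.93964 -231.10507
[ 487.9254929  -255.11947913  166.80446033]
[ 487.76945238 -255.30148082  172.14687802] 10675
```

Call:
{"op": "send_rows", "data": {"moves": [{"jaw": 1,"tx": 0.0,"ty": 0.01,"tz": 0,"wx": 0,"wy": 0,"wz": 0},{"jaw": 1,"tx": 0.01,"ty": 0.02,"tz": 0,"wx": 0,"wy": 0,"wz": 0},{"jaw": 1,"tx": 0.02,"ty": 0.02,"tz": 0,"wx": 0,"wy": 0,"wz": 0},{"jaw": 1,"tx": 0.035,"ty": 0.02,"tz": 0,"wx": 0,"wy": 0,"wz": 0},{"jaw": 1,"tx": 0.035,"ty": 0.01,"tz": 0,"wx": 0,"wy": 0,"wz": 0},{"jaw": 1,"tx": 0.035,"ty": 0.005,"tz": 0,"wx": 0,"wy": 0,"wz": 0},{"jaw": 1,"tx": 0.035,"ty": 0.0,"tz": 0,"wx": 0,"wy": 0,"wz": 0},{"jaw": 1,"tx": 0.035,"ty": -0.005,"tz": 0,"wx": 0,"wy": 0,"wz": 0},{"jaw": 1,"tx": 0.035,"ty": -0.01,"tz": 0,"wx": 0,"wy": 0,"wz": 0},{"jaw": 1,"tx": 0.035,"ty": -0.01,"tz": 0,"wx": 0,"wy": 0,"wz": 0}]}}

```text
time: 9.25
tcp_pos: [463.9, -301.5, 87.3]
tool_rot: [2.221, 0.0, -2.221]
contact_force: [-0.5, 0.5, -0.2]
opening: 0.5
```

Call:
{"op": "send_rows", "data": {"moves": [{"jaw": 1,"tx": 0,"ty": -0.004,"tz": 0,"wx": 0,"wy": 0,"wz": 0},{"jaw": 1,"tx": 0,"ty": -0.008,"tz": 0,"wx": 0,"wy": 0,"wz": 0},{"jaw": 1,"tx": 0,"ty": -0.012,"tz": 0,"wx": 0,"wy": 0,"wz": 0},{"jaw": 1,"tx": 0,"ty": -0.016,"tz": 0,"wx": 0,"wy": 0,"wz": 0},{"jaw": 1,"tx": 0,"ty": -0.02,"tz": 0,"wx": 0,"wy": 0,"wz": 0},{"jaw": 1,"tx": 0,"ty": -0.02,"tz": 0,"wx": 0,"wy": 0,"wz": 0},{"jaw": 1,"tx": 0,"ty": -0.02,"tz": 0,"wx": 0,"wy": 0,"wz": 0},{"jaw": 1,"tx": 0,"ty": -0.02,"tz": 0,"wx": 0,"wy": 0,"wz": 0},{"jaw": 1,"tx": 0,"ty": -0.02,"tz": 0,"wx": 0,"wy": 0,"wz": 0},{"jaw": 1,"tx": 0,"ty": -0.02,"tz": 0,"wx": 0,"wy": 0,"wz": 0}]}}

```text
time: 10.25
tcp_pos: [463.9, -299.6, 87.2]
tool_rot: [2.221, 0.0, -2.221]
contact_force: [-0.4, -0.4, -0.4]
opening: 0.5
```

Call:
{"op": "send_rows", "data": {"moves": [{"jaw": 1,"tx": 0,"ty": -0.004,"tz": 0,"wx": 0,"wy": 0,"wz": 0},{"jaw": 1,"tx": 0,"ty": -0.008,"tz": 0,"wx": 0,"wy": 0,"wz": 0},{"jaw": 1,"tx": 0,"ty": -0.012,"tz": 0,"wx": 0,"wy": 0,"wz": 0},{"jaw": 1,"tx": 0,"ty": -0.016,"tz": 0,"wx": 0,"wy": 0,"wz": 0},{"jaw": 1,"tx": 0,"ty": -0.02,"tz": 0,"wx": 0,"wy": 0,"wz": 0},{"jaw": 1,"tx": 0,"ty": -0.02,"tz": 0,"wx": 0,"wy": 0,"wz": 0},{"jaw": 1,"tx": 0,"ty": -0.02,"tz": 0,"wx": 0,"wy": 0,"wz": 0},{"jaw": 1,"tx": 0,"ty": -0.02,"tz": 0,"wx": 0,"wy": 0,"wz": 0},{"jaw": 1,"tx": 0,"ty": -0.02,"tz": 0,"wx": 0,"wy": 0,"wz": 0},{"jaw": 1,"tx": 0,"ty": -0.02,"tz": 0,"wx": 0,"wy": 0,"wz": 0}]}}

```text
time: 11.25
tcp_pos: [463.9, -298.0, 87.4]
tool_rot: [2.222, -0.001, -2.221]
contact_force: [0.2, -4.4, 0.8]
opening: 0.4
```

Call:
{"op": "send_rows", "data": {"moves": [{"jaw": 1,"tx": 0,"ty": -0.002,"tz": 0,"wx": 0,"wy": 0,"wz": 0},{"jaw": 1,"tx": 0,"ty": -0.004,"tz": 0,"wx": 0,"wy": 0,"wz": 0},{"jaw": 1,"tx": 0,"ty": -0.006,"tz": 0,"wx": 0,"wy": 0,"wz": 0},{"jaw": 1,"tx": 0,"ty": -0.008,"tz": 0,"wx": 0,"wy": 0,"wz": 0},{"jaw": 1,"tx": 0,"ty": -0.01,"tz": 0,"wx": 0,"wy": 0,"wz": 0},{"jaw": 1,"tx": 0,"ty": -0.01,"tz": 0,"wx": 0,"wy": 0,"wz": 0},{"jaw": 1,"tx": 0,"ty": -0.01,"tz": 0,"wx": 0,"wy": 0,"wz": 0},{"jaw": 1,"tx": 0,"ty": -0.01,"tz": 0,"wx": 0,"wy": 0,"wz": 0},{"jaw": 1,"tx": 0,"ty": -0.01,"tz": 0,"wx": 0,"wy": 0,"wz": 0},{"jaw": 1,"tx": 0,"ty": -0.01,"tz": 0,"wx": 0,"wy": 0,"wz": 0}]}}

```text
time: 12.25
tcp_pos: [463.8, -297.7, 87.4]
tool_rot: [2.222, -0.002, -2.221]
contact_force: [-0.3, -6.3, 0.2]
opening: 0.2
```

Call:
{"op": "send_rows", "data": {"moves": [{"jaw": 1,"tx": 0,"ty": -0.002,"tz": 0,"wx": 0,"wy": 0,"wz": 0},{"jaw": 1,"tx": 0,"ty": -0.004,"tz": 0,"wx": 0,"wy": 0,"wz": 0},{"jaw": 1,"tx": 0,"ty": -0.006,"tz": 0,"wx": 0,"wy": 0,"wz": 0},{"jaw": 1,"tx": 0,"ty": -0.008,"tz": 0,"wx": 0,"wy": 0,"wz": 0},{"jaw": 1,"tx": 0,"ty": -0.01,"tz": 0,"wx": 0,"wy": 0,"wz": 0},{"jaw": 1,"tx": 0,"ty": -0.01,"tz": 0,"wx": 0,"wy": 0,"wz": 0},{"jaw": 1,"tx": 0,"ty": -0.01,"tz": 0,"wx": 0,"wy": 0,"wz": 0},{"jaw": 1,"tx": 0,"ty": -0.01,"tz": 0,"wx": 0,"wy": 0,"wz": 0},{"jaw": 1,"tx": 0,"ty": -0.01,"tz": 0,"wx": 0,"wy": 0,"wz": 0},{"jaw": 1,"tx": 0,"ty": -0.01,"tz": 0,"wx": 0,"wy": 0,"wz": 0}]}}

```text
time: 13.25
tcp_pos: [463.9, -297.3, 87.6]
tool_rot: [2.222, -0.003, -2.22]
contact_force: [0.3, -5.8, 0.8]
opening: 0.6
```

Call:
{"op": "send_rows", "data": {"moves": [{"jaw": 1,"tx": 0,"ty": -0.004,"tz": 0,"wx": 0,"wy": 0,"wz": 0},{"jaw": 1,"tx": 0,"ty": -0.008,"tz": 0,"wx": 0,"wy": 0,"wz": 0},{"jaw": 1,"tx": 0,"ty": -0.012,"tz": 0,"wx": 0,"wy": 0,"wz": 0},{"jaw": 1,"tx": 0,"ty": -0.015,"tz": 0,"wx": 0,"wy": 0,"wz": 0},{"jaw": 1,"tx": 0,"ty": -0.015,"tz": 0,"wx": 0,"wy": 0,"wz": 0},{"jaw": 1,"tx": 0,"ty": -0.015,"tz": 0,"wx": 0,"wy": 0,"wz": 0},{"jaw": 1,"tx": 0,"ty": -0.015,"tz": 0,"wx": 0,"wy": 0,"wz": 0},{"jaw": 1,"tx": 0,"ty": -0.015,"tz": 0,"wx": 0,"wy": 0,"wz": 0},{"jaw": 1,"tx": 0,"ty": -0.015,"tz": 0,"wx": 0,"wy": 0,"wz": 0},{"jaw": 1,"tx": 0,"ty": -0.015,"tz": 0,"wx": 0,"wy": 0,"wz": 0}]}}

```text
time: 14.25
tcp_pos: [463.8, -297.1, 87.7]
tool_rot: [2.222, -0.006, -2.219]
contact_force: [-0.7, -9.6, -0.3]
opening: 0.4
```

```bash
python3 - <<'E'
from h import *
o,F=snap("b",("wrist",)); print(o["time"],o["tcp_pos"],o["contact_force"],o["tau"])
a=dict(np.load("f_wrist_a.npz")); 
def barang(f):
    W=cloud(f); u=f; Z=W.reshape(-1,3); d=np.hypot(Z[:,0]-490,Z[:,1]+250)
    # far end only (+x,+y)
    b=Z[(d>28)&(d<64)&(Z[:,2]>96)&(Z[:,2]<112)&(Z[:,0]>495)]
    l=cv2.fitLine(b[:,:2].astype(np.float32),cv2.DIST_HUBER,0,.01,.01).ravel(); return np.degrees(np.arctan2(l[1],l[0])),l[2:],len(b)
print(barang(a),barang(F["wrist"]))
E
```

```text
14.25 [ 463.80439977 -297.13546296   87.70189617] [-0.72076895 -9.58777937 -0.33287914] [ -4.50800478 -48.3269763  -11.04679853 -17.75818527  -2.4637194
   0.72603934  -0.10167885]
(np.float32(36.03251), array([ 527.3893 , -223.84949], dtype=float32), 3215) (np.float32(36.225502), array([ 527.1859 , -223.31143], dtype=float32), 3182)
```

S3 at (490,-250) held at 9.6 N and its bar angle didn't change (36.0° before, 36.2° now), so it's tight. On to S2.

Call:
{"op": "send_rows", "data": {"moves": [{"jaw": 1,"tx": 0,"ty": 0.06,"tz": 0,"wx": 0,"wy": 0,"wz": 0},{"jaw": 1,"tx": -0.1,"ty": 0.12,"tz": 0,"wx": 0,"wy": 0,"wz": 0},{"jaw": 1,"tx": -0.3,"ty": 0.12,"tz": 0,"wx": 0,"wy": 0,"wz": 0},{"jaw": 1,"tx": -0.5,"ty": 0.12,"tz": 0,"wx": 0,"wy": 0,"wz": 0},{"jaw": 1,"tx": -0.65,"ty": 0.12,"tz": -0.05,"wx": 0,"wy": 0,"wz": 0},{"jaw": 1,"tx": -0.72,"ty": 0.05,"tz": -0.15,"wx": 0,"wy": 0,"wz": 0},{"jaw": 1,"tx": -0.74,"ty": -0.1,"tz": -0.3,"wx": 0,"wy": 0,"wz": 0},{"jaw": 1,"tx": -0.74,"ty": -0.35,"tz": -0.45,"wx": 0,"wy": 0,"wz": 0},{"jaw": 1,"tx": -0.74,"ty": -0.65,"tz": -0.6,"wx": 0,"wy": 0,"wz": 0},{"jaw": 1,"tx": -0.74,"ty": -1.0,"tz": -0.75,"wx": 0,"wy": 0,"wz": 0}]}}

```text
time: 15.3
tcp_pos: [539.3, -192.2, 161.0]
tool_rot: [-2.22, -0.001, 2.221]
contact_force: [0.9, 1.6, -0.8]
opening: 0.0
```

Call:
{"op": "send_rows", "data": {"moves": [{"jaw": 1,"tx": 0,"ty": -0.3,"tz": -0.1,"wx": 0,"wy": 0,"wz": 0},{"jaw": 1,"tx": 0,"ty": -0.6,"tz": -0.2,"wx": 0,"wy": 0,"wz": 0},{"jaw": 1,"tx": 0,"ty": -0.85,"tz": -0.3,"wx": 0,"wy": 0,"wz": 0},{"jaw": 1,"tx": 0,"ty": -1.0,"tz": -0.4,"wx": 0,"wy": 0,"wz": 0},{"jaw": 1,"tx": 0,"ty": -1.0,"tz": -0.48,"wx": 0,"wy": 0,"wz": 0},{"jaw": 1,"tx": 0,"ty": -1.0,"tz": -0.48,"wx": 0,"wy": 0,"wz": 0},{"jaw": 1,"tx": 0,"ty": -1.0,"tz": -0.48,"wx": 0,"wy": 0,"wz": 0},{"jaw": 1,"tx": 0,"ty": -1.0,"tz": -0.48,"wx": 0,"wy": 0,"wz": 0},{"jaw": 1,"tx": 0,"ty": -1.0,"tz": -0.48,"wx": 0,"wy": 0,"wz": 0},{"jaw": 1,"tx": 0,"ty": -1.0,"tz": -0.48,"wx": 0,"wy": 0,"wz": 0}]}}

```text
time: 16.3
tcp_pos: [586.5, -94.9, 161.3]
tool_rot: [-2.221, 0.002, 2.221]
contact_force: [0.1, 0.4, 0.9]
opening: 0.6
```

Call:
{"op": "send_rows", "data": {"moves": [{"jaw": 1,"tx": 0,"ty": -0.25,"tz": 0,"wx": 0,"wy": 0,"wz": 0},{"jaw": 1,"tx": 0.1,"ty": -0.5,"tz": 0,"wx": 0,"wy": 0,"wz": 0},{"jaw": 1,"tx": 0.25,"ty": -0.7,"tz": 0,"wx": 0,"wy": 0,"wz": 0},{"jaw": 1,"tx": 0.4,"ty": -0.85,"tz": 0,"wx": 0,"wy": 0,"wz": 0},{"jaw": 1,"tx": 0.55,"ty": -0.95,"tz": 0,"wx": 0,"wy": 0,"wz": 0},{"jaw": 1,"tx": 0.65,"ty": -1.0,"tz": 0,"wx": 0,"wy": 0,"wz": 0},{"jaw": 1,"tx": 0.7,"ty": -1.0,"tz": 0,"wx": 0,"wy": 0,"wz": 0},{"jaw": 1,"tx": 0.73,"ty": -1.0,"tz": 0,"wx": 0,"wy": 0,"wz": 0},{"jaw": 1,"tx": 0.74,"ty": -1.0,"tz": 0,"wx": 0,"wy": 0,"wz": 0},{"jaw": 1,"tx": 0.74,"ty": -1.0,"tz": 0,"wx": 0,"wy": 0,"wz": 0}]}}

```text
time: 17.3
tcp_pos: [587.2, 5.0, 87.5]
tool_rot: [-2.222, 0.002, 2.22]
contact_force: [-0.2, -0.2, -0.7]
opening: 0.3
```

Call:
{"op": "send_rows", "data": {"moves": [{"jaw": 1,"tx": 0,"ty": -0.03,"tz": 0,"wx": 0,"wy": 0,"wz": 0},{"jaw": 1,"tx": 0,"ty": -0.06,"tz": 0,"wx": 0,"wy": 0,"wz": 0},{"jaw": 1,"tx": 0,"ty": -0.09,"tz": 0,"wx": 0,"wy": 0,"wz": 0},{"jaw": 1,"tx": 0,"ty": -0.12,"tz": 0,"wx": 0,"wy": 0,"wz": 0},{"jaw": 1,"tx": 0,"ty": -0.15,"tz": 0,"wx": 0,"wy": 0,"wz": 0},{"jaw": 1,"tx": 0,"ty": -0.17,"tz": 0,"wx": 0,"wy": 0,"wz": 0},{"jaw": 1,"tx": 0,"ty": -0.19,"tz": 0,"wx": 0,"wy": 0,"wz": 0},{"jaw": 1,"tx": 0,"ty": -0.2,"tz": 0,"wx": 0,"wy": 0,"wz": 0},{"jaw": 1,"tx": 0,"ty": -0.21,"tz": 0,"wx": 0,"wy": 0,"wz": 0},{"jaw": 1,"tx": 0,"ty": -0.21,"tz": 0,"wx": 0,"wy": 0,"wz": 0}]}}

```text
time: 18.3
tcp_pos: [586.8, 27.1, 87.2]
tool_rot: [2.221, 0.0, -2.221]
contact_force: [-0.3, 0.3, -0.5]
opening: 0.8
```

Call:
{"op": "send_rows", "data": {"moves": [{"jaw": 1,"tx": 0,"ty": -0.005,"tz": 0,"wx": 0,"wy": 0,"wz": 0},{"jaw": 1,"tx": 0,"ty": -0.01,"tz": 0,"wx": 0,"wy": 0,"wz": 0},{"jaw": 1,"tx": 0,"ty": -0.015,"tz": 0,"wx": 0,"wy": 0,"wz": 0},{"jaw": 1,"tx": 0,"ty": -0.02,"tz": 0,"wx": 0,"wy": 0,"wz": 0},{"jaw": 1,"tx": 0,"ty": -0.025,"tz": 0,"wx": 0,"wy": 0,"wz": 0},{"jaw": 1,"tx": 0,"ty": -0.03,"tz": 0,"wx": 0,"wy": 0,"wz": 0},{"jaw": 1,"tx": 0,"ty": -0.035,"tz": 0,"wx": 0,"wy": 0,"wz": 0},{"jaw": 1,"tx": 0,"ty": -0.04,"tz": 0,"wx": 0,"wy": 0,"wz": 0},{"jaw": 1,"tx": 0,"ty": -0.04,"tz": 0,"wx": 0,"wy": 0,"wz": 0},{"jaw": 1,"tx": 0,"ty": -0.04,"tz": 0,"wx": 0,"wy": 0,"wz": 0}]}}

```text
time: 19.3
tcp_pos: [586.8, 31.0, 87.2]
tool_rot: [2.221, 0.0, -2.221]
contact_force: [-0.0, 0.9, 0.5]
opening: 0.7
```

Call:
{"op": "send_rows", "data": {"moves": [{"jaw": 1,"tx": 0,"ty": -0.005,"tz": 0,"wx": 0,"wy": 0,"wz": 0},{"jaw": 1,"tx": 0,"ty": -0.01,"tz": 0,"wx": 0,"wy": 0,"wz": 0},{"jaw": 1,"tx": 0,"ty": -0.015,"tz": 0,"wx": 0,"wy": 0,"wz": 0},{"jaw": 1,"tx": 0,"ty": -0.02,"tz": 0,"wx": 0,"wy": 0,"wz": 0},{"jaw": 1,"tx": 0,"ty": -0.025,"tz": 0,"wx": 0,"wy": 0,"wz": 0},{"jaw": 1,"tx": 0,"ty": -0.03,"tz": 0,"wx": 0,"wy": 0,"wz": 0},{"jaw": 1,"tx": 0,"ty": -0.03,"tz": 0,"wx": 0,"wy": 0,"wz": 0},{"jaw": 1,"tx": 0,"ty": -0.03,"tz": 0,"wx": 0,"wy": 0,"wz": 0},{"jaw": 1,"tx": 0,"ty": -0.03,"tz": 0,"wx": 0,"wy": 0,"wz": 0},{"jaw": 1,"tx": 0,"ty": -0.03,"tz": 0,"wx": 0,"wy": 0,"wz": 0}]}}

```text
time: 20.3
tcp_pos: [586.9, 33.5, 87.2]
tool_rot: [-2.222, 0.001, 2.221]
contact_force: [0.9, -3.9, -0.3]
opening: 0.5
```

Call:
{"op": "send_rows", "data": {"moves": [{"jaw": 1,"tx": 0,"ty": -0.005,"tz": 0,"wx": 0,"wy": 0,"wz": 0},{"jaw": 1,"tx": 0,"ty": -0.01,"tz": 0,"wx": 0,"wy": 0,"wz": 0},{"jaw": 1,"tx": 0,"ty": -0.015,"tz": 0,"wx": 0,"wy": 0,"wz": 0},{"jaw": 1,"tx": 0,"ty": -0.02,"tz": 0,"wx": 0,"wy": 0,"wz": 0},{"jaw": 1,"tx": 0,"ty": -0.025,"tz": 0,"wx": 0,"wy": 0,"wz": 0},{"jaw": 1,"tx": 0,"ty": -0.025,"tz": 0,"wx": 0,"wy": 0,"wz": 0},{"jaw": 1,"tx": 0,"ty": -0.025,"tz": 0,"wx": 0,"wy": 0,"wz": 0},{"jaw": 1,"tx": 0,"ty": -0.025,"tz": 0,"wx": 0,"wy": 0,"wz": 0},{"jaw": 1,"tx": 0,"ty": -0.025,"tz": 0,"wx": 0,"wy": 0,"wz": 0},{"jaw": 1,"tx": 0,"ty": -0.025,"tz": 0,"wx": 0,"wy": 0,"wz": 0}]}}

```text
time: 21.3
tcp_pos: [586.8, 36.6, 87.3]
tool_rot: [-2.221, -0.0, 2.221]
contact_force: [2.5, -3.2, 0.4]
opening: 0.2
```

It's giving: the finger advances at a steady 3–4 N. I'll push on to turn it clearly.

Call:
{"op": "send_rows", "data": {"moves": [{"jaw": 1,"tx": 0,"ty": -0.015,"tz": 0,"wx": 0,"wy": 0,"wz": 0},{"jaw": 1,"tx": 0,"ty": -0.03,"tz": 0,"wx": 0,"wy": 0,"wz": 0},{"jaw": 1,"tx": 0,"ty": -0.045,"tz": 0,"wx": 0,"wy": 0,"wz": 0},{"jaw": 1,"tx": 0,"ty": -0.06,"tz": 0,"wx": 0,"wy": 0,"wz": 0},{"jaw": 1,"tx": 0,"ty": -0.075,"tz": 0,"wx": 0,"wy": 0,"wz": 0},{"jaw": 1,"tx": 0,"ty": -0.09,"tz": 0,"wx": 0,"wy": 0,"wz": 0},{"jaw": 1,"tx": 0,"ty": -0.105,"tz": 0,"wx": 0,"wy": 0,"wz": 0},{"jaw": 1,"tx": 0,"ty": -0.12,"tz": 0,"wx": 0,"wy": 0,"wz": 0},{"jaw": 1,"tx": 0,"ty": -0.13,"tz": 0,"wx": 0,"wy": 0,"wz": 0},{"jaw": 1,"tx": 0,"ty": -0.13,"tz": 0,"wx": 0,"wy": 0,"wz": 0}]}}

```text
time: 22.3
tcp_pos: [586.6, 49.9, 87.2]
tool_rot: [2.221, 0.001, -2.222]
contact_force: [0.8, -3.6, 0.3]
opening: 0.1
```

```bash
python3 - <<'E'
from h import *
o,F=snap("c",("wrist","scene")); print(o["time"],o["tcp_pos"],o["contact_force"])
E
```

```text
22.3 [586.58248815  49.85556504  87.16564099] [ 0.78585154 -3.59077356  0.28457863]
```

View pics/wrist_c.png

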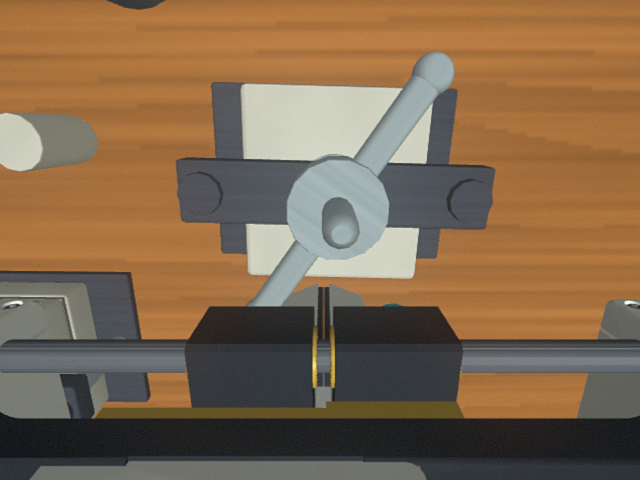

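View pics/scene_c.png

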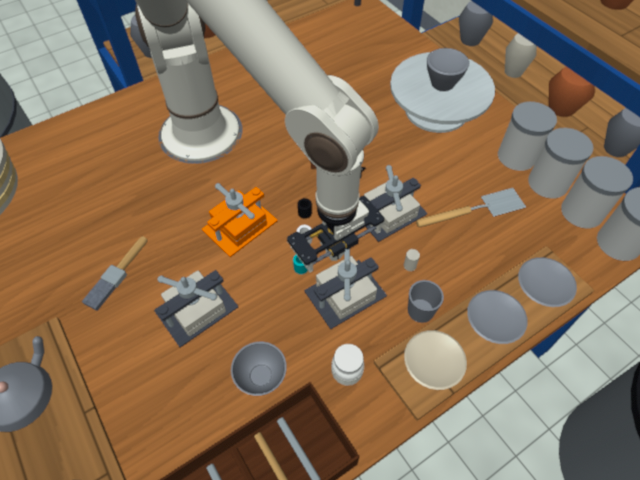

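The wrist view shows the bar turned to about -37°, with its far ball at (433,72), the hub at (338,208) and the stem tip at (342,230). So S2 is the loose one. Now to measure its axis from this view.

```bash
python3 - <<'E'
from h import *
f=dict(np.load("f_wrist_c.npz")); W=cloud(f)
m=((W[...,2]>106)&(W[...,2]<114)); m=m.astype(np.uint8); m[280:]=0
m2=cv2.morphologyEx(m,cv2.MORPH_OPEN,np.ones((9,9),np.uint8))
cs=cv2.findContours(m2,0,1)[0]; c=max(cs,key=cv2.contourArea); c=cv2.convexHull(c)
e=cv2.fitEllipse(c); print(e, ray(f,*e[0],110), cv2.boundingRect(c))
p=cloud(f)[m2>0]; r=cv2.minEnclosingCircle(p[:,:2].astype(np.float32)); print(r,p[:,2].mean())
g=(W[...,2]>136)&(W[...,2]<144); g[280:]=0; q=W[g]; print(len(q),q.mean(0), cv2.minEnclosingCircle(q[:,:2].astype(np.float32)))
Z=W.reshape(-1,3); d=np.hypot(Z[:,0]-639,Z[:,1]-43); b=Z[(d>28)&(d<64)&(Z[:,2]>96)&(Z[:,2]<112)&(Z[:,0]>645)]
l=cv2.fitLine(b[:,:2].astype(np.float32),cv2.DIST_HUBER,0,.01,.01).ravel(); print(np.degrees(np.arctan2(l[1],l[0])),l[2:])
E
```

```text
((337.3632507324219, 208.77987670898438), (101.4780502319336, 103.09764099121094), 52.79977798461914) [637.62620232  44.21560698 110.        ] (287, 159, 102, 101)
((636.1209106445312, 44.336517333984375), 20.265302658081055) 109.89532948006631
1009 [637.1665904   44.28559935 138.49317864] ((636.5541381835938, 44.23956298828125), 5.884655952453613)
-34.797417 [676.8578   16.82941]
```

Call:
{"op": "send_rows", "data": {"moves": [{"jaw": 1,"tx": 0,"ty": 0.1,"tz": 0,"wx": 0,"wy": 0,"wz": 0},{"jaw": 1,"tx": -0.1,"ty": 0.15,"tz": 0.05,"wx": 0,"wy": 0,"wz": 0},{"jaw": 1,"tx": -0.3,"ty": 0.15,"tz": 0.1,"wx": 0,"wy": 0,"wz": 0},{"jaw": 1,"tx": -0.45,"ty": 0.15,"tz": 0.2,"wx": 0,"wy": 0,"wz": 0},{"jaw": 1,"tx": -0.45,"ty": 0.15,"tz": 0.35,"wx": 0,"wy": 0,"wz": 0},{"jaw": 1,"tx": -0.4,"ty": 0.12,"tz": 0.55,"wx": 0,"wy": 0,"wz": 0},{"jaw": 0.5,"tx": -0.35,"ty": 0.1,"tz": 0.75,"wx": 0,"wy": 0,"wz": 0},{"jaw": 0,"tx": -0.3,"ty": 0.07,"tz": 0.9,"wx": 0,"wy": 0,"wz": 0},{"jaw": 0,"tx": -0.25,"ty": 0.05,"tz": 0.97,"wx": 0,"wy": 0,"wz": 0},{"jaw": 0,"tx": -0.25,"ty": 0.05,"tz": 1.0,"wx": 0,"wy": 0,"wz": 0}]}}

```text
time: 23.4
tcp_pos: [485.9, 44.7, 112.2]
tool_rot: [2.221, 0.001, -2.222]
contact_force: [-1.1, 0.6, 0.4]
opening: 27.6
```

```bash
python3 - <<'E'
from h import *
o,F=snap("d",("wrist",)); print(o["time"],o["tcp_pos"],o["contact_force"])
E
```

```text
23.4 [485.94227702  44.71013692 112.19483319] [-1.06702312  0.62669162  0.39481541]
```

View pics/wrist_d.png

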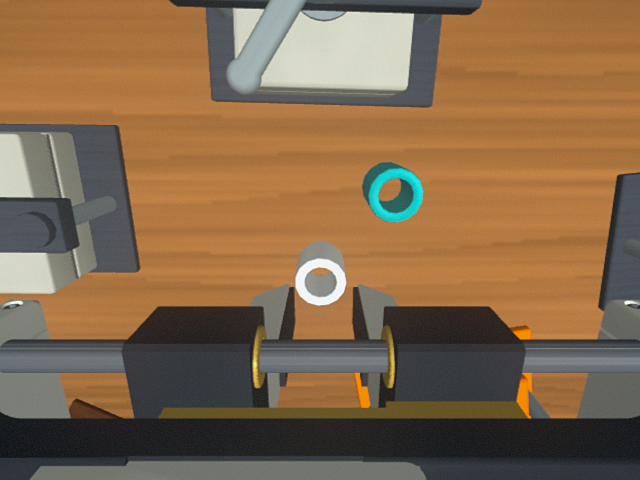

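The sleeve's white top ring is at (321,282), between the opening fingers. The turquoise tube at (395,193) is clear.

```bash
python3 - <<'E'
from h import *
f=dict(np.load("f_wrist_d.npz")); W=cloud(f)
hsv=cv2.cvtColor(f["color"],cv2.COLOR_RGB2HSV)
m=((W[...,2]>37)&(W[...,2]<44)&(hsv[...,1]<60)).astype(np.uint8); m[:,:280]=0;m[:,360:]=0;m[:230]=0;m[310:]=0
c=cv2.convexHull(np.vstack(cv2.findContours(m,0,1)[0])); e=cv2.fitEllipse(c); print(e,ray(f,*e[0],40)); p=W[m>0]; print(p.mean(0),cv2.minEnclosingCircle(p[:,:2].astype(np.float32)))
E
```

```text
((320.3337707519531, 280.6873474121094), (48.052635192871094, 51.218841552734375), 91.58198547363281) [465.58393928  46.39698969  40.        ]
[465.26593285  46.37838991  39.70951879] ((464.6832580566406, 46.42996597290039), 17.86876106262207)
```

Call:
{"op": "send_rows", "data": {"moves": [{"jaw": 0,"tx": 0,"ty": 0,"tz": 0.06,"wx": 0,"wy": 0,"wz": 0},{"jaw": 0,"tx": 0,"ty": -0.01,"tz": 0.12,"wx": 0,"wy": 0,"wz": 0},{"jaw": 0,"tx": 0.05,"ty": -0.012,"tz": 0.17,"wx": 0,"wy": 0,"wz": 0},{"jaw": 0,"tx": 0.2,"ty": -0.012,"tz": 0.19,"wx": 0,"wy": 0,"wz": 0},{"jaw": 0,"tx": 0.4,"ty": -0.012,"tz": 0.19,"wx": 0,"wy": 0,"wz": 0},{"jaw": 0,"tx": 0.6,"ty": -0.012,"tz": 0.19,"wx": 0,"wy": 0,"wz": 0},{"jaw": 0,"tx": 0.8,"ty": -0.012,"tz": 0.19,"wx": 0,"wy": 0,"wz": 0},{"jaw": 0,"tx": 0.93,"ty": -0.012,"tz": 0.19,"wx": 0,"wy": 0,"wz": 0},{"jaw": 0,"tx": 0.98,"ty": -0.012,"tz": 0.19,"wx": 0,"wy": 0,"wz": 0},{"jaw": 0,"tx": 1.0,"ty": -0.012,"tz": 0.19,"wx": 0,"wy": 0,"wz": 0}]}}

```text
time: 24.45
tcp_pos: [467.6, 45.8, 11.9]
tool_rot: [2.221, 0.0, -2.222]
contact_force: [-0.6, 0.4, 0.7]
opening: 91.7
```

Call:
{"op": "send_rows", "data": {"moves": [{"jaw": 0.5,"tx": 0.02,"ty": 0,"tz": 0,"wx": 0,"wy": 0,"wz": 0},{"jaw": 1,"tx": 0.02,"ty": 0,"tz": 0,"wx": 0,"wy": 0,"wz": 0},{"jaw": 1,"tx": 0.02,"ty": 0,"tz": 0,"wx": 0,"wy": 0,"wz": 0},{"jaw": 1,"tx": 0.02,"ty": 0,"tz": 0,"wx": 0,"wy": 0,"wz": 0},{"jaw": 1,"tx": 0.02,"ty": 0,"tz": 0,"wx": 0,"wy": 0,"wz": 0},{"jaw": 1,"tx": 0.02,"ty": 0,"tz": 0,"wx": 0,"wy": 0,"wz": 0},{"jaw": 1,"tx": 0.02,"ty": 0,"tz": 0,"wx": 0,"wy": 0,"wz": 0},{"jaw": 1,"tx": 0.02,"ty": 0,"tz": 0,"wx": 0,"wy": 0,"wz": 0},{"jaw": 1,"tx": 0.02,"ty": 0,"tz": 0,"wx": 0,"wy": 0,"wz": 0},{"jaw": 1,"tx": 0.02,"ty": 0,"tz": 0,"wx": 0,"wy": 0,"wz": 0}], "grip_force": 20}}

```text
time: 25.45
tcp_pos: [467.8, 45.7, 10.3]
tool_rot: [2.221, 0.0, -2.221]
contact_force: [-0.5, 0.2, 1.4]
opening: 34.3
```

Call:
{"op": "send_rows", "data": {"moves": [{"jaw": 1,"tx": -0.05,"ty": 0,"tz": 0,"wx": 0,"wy": 0,"wz": 0},{"jaw": 1,"tx": -0.15,"ty": 0,"tz": 0,"wx": 0,"wy": 0,"wz": 0},{"jaw": 1,"tx": -0.3,"ty": 0,"tz": 0,"wx": 0,"wy": 0,"wz": 0},{"jaw": 1,"tx": -0.45,"ty": 0,"tz": 0,"wx": 0,"wy": 0,"wz": 0},{"jaw": 1,"tx": -0.6,"ty": 0,"tz": 0,"wx": 0,"wy": 0,"wz": 0},{"jaw": 1,"tx": -0.75,"ty": 0,"tz": 0,"wx": 0,"wy": 0,"wz": 0},{"jaw": 1,"tx": -0.87,"ty": 0,"tz": 0,"wx": 0,"wy": 0,"wz": 0},{"jaw": 1,"tx": -0.95,"ty": 0,"tz": 0,"wx": 0,"wy": 0,"wz": 0},{"jaw": 1,"tx": -1.0,"ty": 0,"tz": 0,"wx": 0,"wy": 0,"wz": 0},{"jaw": 1,"tx": -1.0,"ty": 0,"tz": 0,"wx": 0,"wy": 0,"wz": 0}]}}

```text
time: 26.45
tcp_pos: [468.2, 45.6, 110.8]
tool_rot: [2.223, -0.0, -2.22]
contact_force: [-0.1, -0.2, 0.2]
opening: 34.4
```

```bash
python3 - <<'E'
from h import *
o,F=snap("e",("wrist","scene")); print(o["time"],o["tcp_pos"],o["contact_force"],o["opening"])
f=F["wrist"]; W=cloud(f,f["T_tool_cam"]); hsv=cv2.cvtColor(f["color"],cv2.COLOR_RGB2HSV)
m=((hsv[...,1]<60)&(hsv[...,2]>150)&(W[...,0]>-45)&(W[...,0]<20)&(abs(W[...,1])<25)&(abs(W[...,2])<30)); p=W[m]
print(len(p),p.min(0),p.max(0)); t=p[p[:,0]<p[:,0].min()+4]; print(t.mean(0),cv2.minEnclosingCircle(t[:,1:].astype(np.float32)))
E
```

```text
26.45 [468.16218249  45.59257654 110.79776854] [-0.08753135 -0.20034107  0.16280489] 34.38303671647174
1852 [-31.42845953 -16.99044935 -14.5443809 ] [ 9.96817948 17.22917513 21.00332441]
[-29.47460804   0.40650052  -4.33990059] ((0.6771532297134399, 3.1379003524780273), 17.95478057861328)
```

View pics/wrist_e.png

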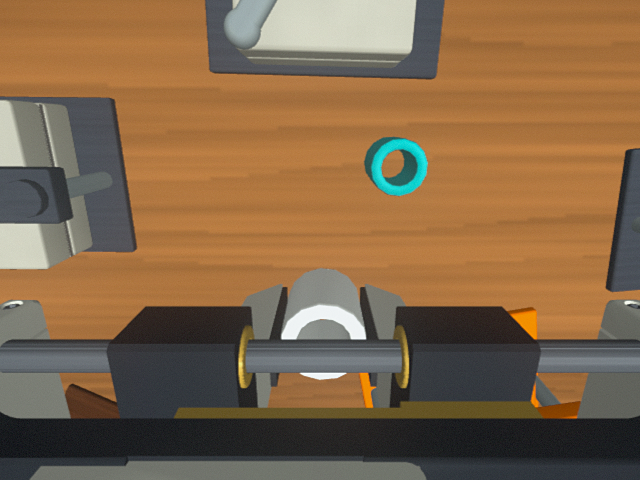

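View pics/scene_e.png

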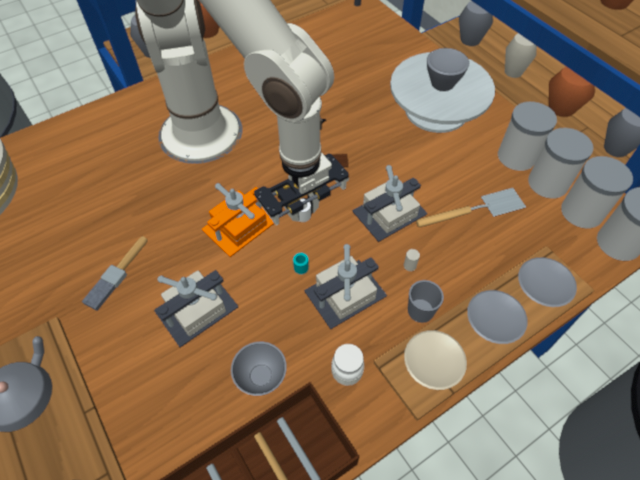

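Call:
{"op": "send_rows", "data": {"moves": [{"jaw": 1,"tx": -0.1,"ty": 0,"tz": 0,"wx": 0,"wy": 0,"wz": 0},{"jaw": 1,"tx": -0.25,"ty": 0,"tz": -0.08,"wx": 0,"wy": 0,"wz": 0},{"jaw": 1,"tx": -0.4,"ty": 0,"tz": -0.2,"wx": 0,"wy": 0,"wz": 0},{"jaw": 1,"tx": -0.52,"ty": 0,"tz": -0.35,"wx": 0,"wy": 0,"wz": 0},{"jaw": 1,"tx": -0.6,"ty": 0,"tz": -0.5,"wx": 0,"wy": 0,"wz": 0},{"jaw": 1,"tx": -0.65,"ty": 0,"tz": -0.65,"wx": 0,"wy": 0,"wz": 0},{"jaw": 1,"tx": -0.65,"ty": 0,"tz": -0.8,"wx": 0,"wy": 0,"wz": 0},{"jaw": 1,"tx": -0.65,"ty": 0,"tz": -0.9,"wx": 0,"wy": 0,"wz": 0},{"jaw": 1,"tx": -0.65,"ty": 0,"tz": -0.97,"wx": 0,"wy": 0,"wz": 0},{"jaw": 1,"tx": -0.65,"ty": 0.014,"tz": -1.0,"wx": 0,"wy": 0,"wz": 0}]}}

```text
time: 27.55
tcp_pos: [567.9, 44.6, 175.0]
tool_rot: [2.221, 0.001, -2.222]
contact_force: [0.4, -0.0, -0.8]
opening: 34.2
```

```bash
python3 - <<'E'
from h import *
o,F=snap("f",("wrist",)); print(o["time"],o["tcp_pos"],o["contact_force"],o["opening"])
f=F["wrist"]; W=cloud(f,f["T_tool_cam"]); Ww=cloud(f)
hsv=cv2.cvtColor(f["color"],cv2.COLOR_RGB2HSV)
m=((hsv[...,1]<60)&(hsv[...,2]>150)&(W[...,0]>-45)&(W[...,0]<20)&(abs(W[...,1])<25)&(abs(W[...,2])<30)); p=W[m]
t=p[p[:,0]<p[:,0].min()+4]; print(cv2.minEnclosingCircle(t[:,1:].astype(np.float32)))
d=np.hypot(Ww[...,0]-638,Ww[...,1]-44)
for lo,hi in ((106,114),(136,144)):
    g=((Ww[...,2]>lo)&(Ww[...,2]<hi)&(d<28)).astype(np.uint8); g=cv2.morphologyEx(g,cv2.MORPH_OPEN,np.ones((5,5),np.uint8)); q=Ww[g>0]
    print(lo,len(q),q.mean(0),cv2.minEnclosingCircle(q[:,:2].astype(np.float32)))
E
```

```text
27.55 [567.89469433  44.55097426 174.95457059] [ 0.35003824 -0.02714728 -0.76259582] 34.24121414390613
((-0.04596809297800064, 3.173074722290039), 18.180906295776367)
106 3094 [636.92342301  44.02660474 109.86906328] ((635.9749145507812, 43.81058883666992), 20.265758514404297)
136 346 [636.52336963  43.98772089 138.68096421] ((636.233642578125, 44.02165985107422), 5.777140140533447)
```

View pics/wrist_f.png

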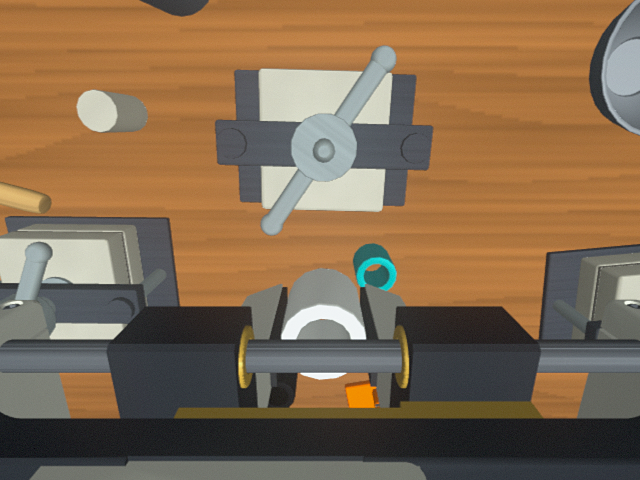

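Call:
{"op": "send_rows", "data": {"moves": [{"jaw": 1,"tx": 0,"ty": 0,"tz": -0.06,"wx": 0,"wy": 0,"wz": 0},{"jaw": 1,"tx": 0,"ty": 0,"tz": -0.16,"wx": 0,"wy": 0,"wz": 0},{"jaw": 1,"tx": 0,"ty": 0.005,"tz": -0.3,"wx": 0,"wy": 0,"wz": 0},{"jaw": 1,"tx": 0,"ty": 0.005,"tz": -0.45,"wx": 0,"wy": 0,"wz": 0},{"jaw": 1,"tx": 0,"ty": 0.005,"tz": -0.58,"wx": 0,"wy": 0,"wz": 0},{"jaw": 1,"tx": 0,"ty": 0.005,"tz": -0.67,"wx": 0,"wy": 0,"wz": 0},{"jaw": 1,"tx": 0,"ty": 0.005,"tz": -0.71,"wx": 0,"wy": 0,"wz": 0},{"jaw": 1,"tx": 0,"ty": 0.005,"tz": -0.718,"wx": 0,"wy": 0,"wz": 0},{"jaw": 1,"tx": 0,"ty": 0.005,"tz": -0.718,"wx": 0,"wy": 0,"wz": 0},{"jaw": 1,"tx": 0,"ty": 0.005,"tz": -0.718,"wx": 0,"wy": 0,"wz": 0}]}}

```text
time: 28.6
tcp_pos: [639.1, 43.8, 175.3]
tool_rot: [2.221, 0.0, -2.222]
contact_force: [0.4, 0.7, -0.1]
opening: 34.4
```

```bash
python3 - <<'E'
from h import *
o,F=snap("g",("scene",)); print(o["time"],o["tcp_pos"],o["contact_force"],o["opening"])
im=F["scene"]["color"][200:340,270:430,::-1]; cv2.imwrite("pics/scene_g_crop.png",cv2.resize(im,None,fx=4,fy=4,interpolation=cv2.INTER_CUBIC))
E
```

```text
28.6 [639.11967096  43.81382711 175.26488048] [ 0.36804853  0.748499   -0.10647081] 34.43509837710384
```

View pics/scene_g_crop.png

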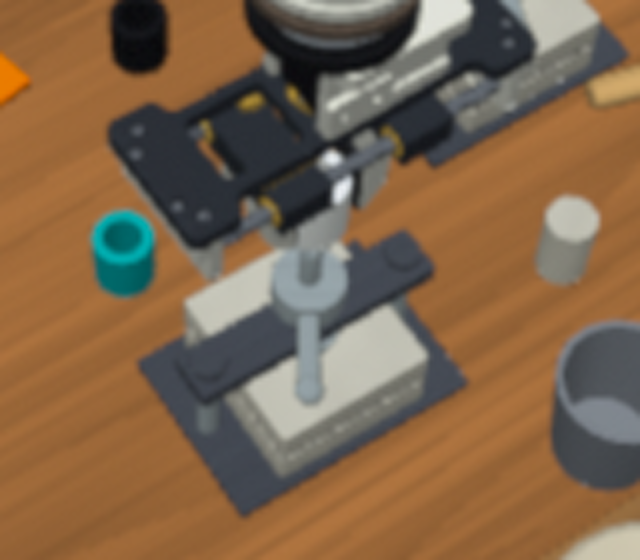

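The sleeve hangs above the stem, at crop (322,215), and lines up with it. Lowering gently and watching the force.

Call:
{"op": "send_rows", "data": {"moves": [{"jaw": 1,"tx": 0.05,"ty": 0,"tz": 0,"wx": 0,"wy": 0,"wz": 0},{"jaw": 1,"tx": 0.12,"ty": 0,"tz": 0,"wx": 0,"wy": 0,"wz": 0},{"jaw": 1,"tx": 0.18,"ty": 0,"tz": 0,"wx": 0,"wy": 0,"wz": 0},{"jaw": 1,"tx": 0.21,"ty": 0,"tz": 0,"wx": 0,"wy": 0,"wz": 0},{"jaw": 1,"tx": 0.23,"ty": 0,"tz": 0,"wx": 0,"wy": 0,"wz": 0},{"jaw": 1,"tx": 0.25,"ty": 0,"tz": 0,"wx": 0,"wy": 0,"wz": 0},{"jaw": 1,"tx": 0.265,"ty": 0,"tz": 0,"wx": 0,"wy": 0,"wz": 0},{"jaw": 1,"tx": 0.27,"ty": 0,"tz": 0,"wx": 0,"wy": 0,"wz": 0},{"jaw": 1,"tx": 0.27,"ty": 0,"tz": 0,"wx": 0,"wy": 0,"wz": 0},{"jaw": 1,"tx": 0.27,"ty": 0,"tz": 0,"wx": 0,"wy": 0,"wz": 0}]}}

```text
time: 29.65
tcp_pos: [639.7, 43.8, 148.4]
tool_rot: [2.222, 0.0, -2.221]
contact_force: [0.3, -0.4, -1.1]
opening: 34.6
```

Call:
{"op": "send_rows", "data": {"moves": [{"jaw": 1,"tx": 0.015,"ty": 0,"tz": 0,"wx": 0,"wy": 0,"wz": 0},{"jaw": 1,"tx": 0.03,"ty": 0,"tz": 0,"wx": 0,"wy": 0,"wz": 0},{"jaw": 1,"tx": 0.05,"ty": 0,"tz": 0,"wx": 0,"wy": 0,"wz": 0},{"jaw": 1,"tx": 0.08,"ty": 0,"tz": 0,"wx": 0,"wy": 0,"wz": 0},{"jaw": 1,"tx": 0.11,"ty": 0,"tz": 0,"wx": 0,"wy": 0,"wz": 0},{"jaw": 1,"tx": 0.14,"ty": 0,"tz": 0,"wx": 0,"wy": 0,"wz": 0},{"jaw": 1,"tx": 0.17,"ty": 0,"tz": 0,"wx": 0,"wy": 0,"wz": 0},{"jaw": 1,"tx": 0.2,"ty": 0,"tz": 0,"wx": 0,"wy": 0,"wz": 0},{"jaw": 1,"tx": 0.22,"ty": 0,"tz": 0,"wx": 0,"wy": 0,"wz": 0},{"jaw": 1,"tx": 0.22,"ty": 0,"tz": 0,"wx": 0,"wy": 0,"wz": 0}]}}

```text
time: 30.65
tcp_pos: [639.3, 43.7, 125.8]
tool_rot: [2.221, 0.0, -2.222]
contact_force: [0.5, -0.3, -1.0]
opening: 34.8
```

Call:
{"op": "send_rows", "data": {"moves": [{"jaw": 1,"tx": 0.01,"ty": 0,"tz": 0,"wx": 0,"wy": 0,"wz": 0},{"jaw": 1,"tx": 0.02,"ty": 0,"tz": 0,"wx": 0,"wy": 0,"wz": 0},{"jaw": 1,"tx": 0.03,"ty": 0,"tz": 0,"wx": 0,"wy": 0,"wz": 0},{"jaw": 1,"tx": 0.04,"ty": 0,"tz": 0,"wx": 0,"wy": 0,"wz": 0},{"jaw": 1,"tx": 0.045,"ty": 0,"tz": 0,"wx": 0,"wy": 0,"wz": 0},{"jaw": 1,"tx": 0.05,"ty": 0,"tz": 0,"wx": 0,"wy": 0,"wz": 0},{"jaw": 1,"tx": 0.05,"ty": 0,"tz": 0,"wx": 0,"wy": 0,"wz": 0},{"jaw": 1,"tx": 0.05,"ty": 0,"tz": 0,"wx": 0,"wy": 0,"wz": 0},{"jaw": 1,"tx": 0.05,"ty": 0,"tz": 0,"wx": 0,"wy": 0,"wz": 0},{"jaw": 1,"tx": 0.05,"ty": 0,"tz": 0,"wx": 0,"wy": 0,"wz": 0}]}}

```text
time: 31.65
tcp_pos: [639.6, 43.8, 121.3]
tool_rot: [2.222, 0.0, -2.221]
contact_force: [0.3, -0.8, 0.2]
opening: 34.5
```

Call:
{"op": "send_rows", "data": {"moves": [{"jaw": 1,"tx": 0.003,"ty": 0,"tz": 0,"wx": 0,"wy": 0,"wz": 0},{"jaw": 1,"tx": 0.006,"ty": 0,"tz": 0,"wx": 0,"wy": 0,"wz": 0},{"jaw": 1,"tx": 0.01,"ty": 0,"tz": 0,"wx": 0,"wy": 0,"wz": 0},{"jaw": 1,"tx": 0.01,"ty": 0,"tz": 0,"wx": 0,"wy": 0,"wz": 0},{"jaw": 1,"tx": 0.01,"ty": 0,"tz": 0,"wx": 0,"wy": 0,"wz": 0},{"jaw": 1,"tx": 0.01,"ty": 0,"tz": 0,"wx": 0,"wy": 0,"wz": 0},{"jaw": 1,"tx": 0.01,"ty": 0,"tz": 0,"wx": 0,"wy": 0,"wz": 0},{"jaw": 1,"tx": 0.01,"ty": 0,"tz": 0,"wx": 0,"wy": 0,"wz": 0},{"jaw": 1,"tx": 0.01,"ty": 0,"tz": 0,"wx": 0,"wy": 0,"wz": 0},{"jaw": 1,"tx": 0.01,"ty": 0,"tz": 0,"wx": 0,"wy": 0,"wz": 0}]}}

```text
time: 32.65
tcp_pos: [639.6, 43.8, 120.3]
tool_rot: [2.222, 0.0, -2.221]
contact_force: [-1.1, -0.6, 2.3]
opening: 34.3
```

```bash
python3 - <<'E'
from h import *
o,F=snap("i",("wrist","scene")); print(o["time"],o["tcp_pos"],o["contact_force"],o["opening"])
im=F["scene"]["color"][200:340,270:430,::-1]; cv2.imwrite("pics/scene_i_crop.png",cv2.resize(im,None,fx=4,fy=4,interpolation=cv2.INTER_CUBIC))
E
```

```text
32.65 [639.61405302  43.77350376 120.3229686 ] [-1.07880639 -0.56252083  2.32105384] 34.320579827755346
```

View pics/scene_i_crop.png

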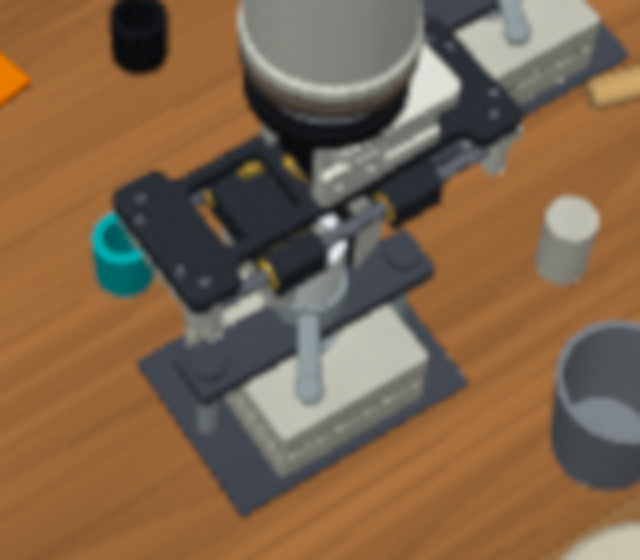

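View pics/wrist_i.png

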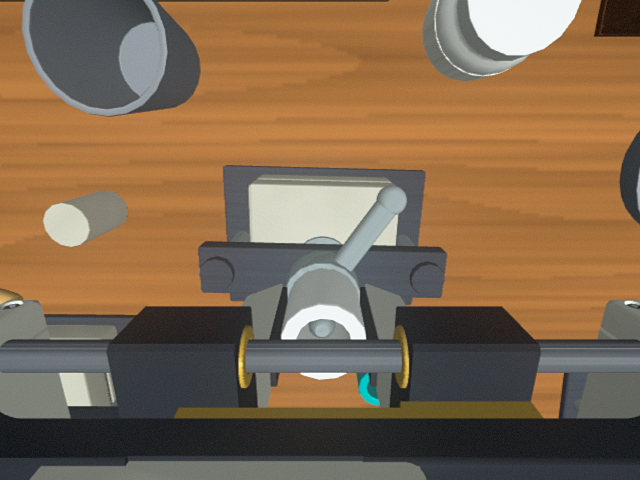

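The stem shows inside the bore at (322,328), and 2.3 N upward confirms the sleeve is seated on the hub. Releasing and drawing straight up.

Call:
{"op": "send_rows", "data": {"moves": [{"jaw": 0.6,"tx": 0,"ty": 0,"tz": 0,"wx": 0,"wy": 0,"wz": 0},{"jaw": 0.4,"tx": 0,"ty": 0,"tz": 0,"wx": 0,"wy": 0,"wz": 0},{"jaw": 0.2,"tx": 0,"ty": 0,"tz": 0,"wx": 0,"wy": 0,"wz": 0},{"jaw": 0.1,"tx": 0,"ty": 0,"tz": 0,"wx": 0,"wy": 0,"wz": 0},{"jaw": 0.1,"tx": 0,"ty": 0,"tz": 0,"wx": 0,"wy": 0,"wz": 0},{"jaw": 0.1,"tx": 0,"ty": 0,"tz": 0,"wx": 0,"wy": 0,"wz": 0},{"jaw": 0.1,"tx": 0,"ty": 0,"tz": 0,"wx": 0,"wy": 0,"wz": 0},{"jaw": 0.1,"tx": 0,"ty": 0,"tz": 0,"wx": 0,"wy": 0,"wz": 0},{"jaw": 0.1,"tx": 0,"ty": 0,"tz": 0,"wx": 0,"wy": 0,"wz": 0},{"jaw": 0.1,"tx": 0,"ty": 0,"tz": 0,"wx": 0,"wy": 0,"wz": 0}]}}

```text
time: 33.75
tcp_pos: [639.6, 43.7, 120.3]
tool_rot: [2.221, 0.0, -2.221]
contact_force: [-0.6, -0.2, 0.1]
opening: 82.2
```

Call:
{"op": "send_rows", "data": {"moves": [{"jaw": 0.1,"tx": -0.05,"ty": 0,"tz": 0,"wx": 0,"wy": 0,"wz": 0},{"jaw": 0.1,"tx": -0.15,"ty": 0,"tz": 0,"wx": 0,"wy": 0,"wz": 0},{"jaw": 0.1,"tx": -0.3,"ty": 0,"tz": 0,"wx": 0,"wy": 0,"wz": 0},{"jaw": 0.1,"tx": -0.45,"ty": 0,"tz": 0,"wx": 0,"wy": 0,"wz": 0},{"jaw": 0.1,"tx": -0.6,"ty": 0,"tz": 0,"wx": 0,"wy": 0,"wz": 0},{"jaw": 0.1,"tx": -0.75,"ty": 0,"tz": 0.05,"wx": 0,"wy": 0,"wz": 0},{"jaw": 0.1,"tx": -0.87,"ty": 0,"tz": 0.2,"wx": 0,"wy": 0,"wz": 0},{"jaw": 0.1,"tx": -0.95,"ty": 0,"tz": 0.4,"wx": 0,"wy": 0,"wz": 0},{"jaw": 0.1,"tx": -1.0,"ty": 0,"tz": 0.6,"wx": 0,"wy": 0,"wz": 0},{"jaw": 0.1,"tx": -1.0,"ty": 0,"tz": 0.75,"wx": 0,"wy": 0,"wz": 0}]}}

```text
time: 34.75
tcp_pos: [563.8, 44.0, 222.1]
tool_rot: [2.223, -0.0, -2.219]
contact_force: [0.2, 0.2, 0.4]
opening: 82.9
```

```bash
python3 - <<'E'
from h import *
o,F=snap("j",("wrist","scene")); print(o["time"],o["tcp_pos"],o["contact_force"],o["opening"])
for n in F:
    f=F[n]; W=cloud(f); hsv=cv2.cvtColor(f["color"],cv2.COLOR_RGB2HSV); d=np.hypot(W[...,0]-638,W[...,1]-44)
    m=(d<30)&(W[...,2]>144)&(W[...,2]<156)&(hsv[...,1]<60); p=W[m]; print(n,len(p),p.mean(0) if len(p) else 0,cv2.minEnclosingCircle(p[:,:2].astype(np.float32)) if len(p) else 0)
im=F["scene"]["color"][200:340,270:430,::-1]; cv2.imwrite("pics/scene_j_crop.png",cv2.resize(im,None,fx=4,fy=4,interpolation=cv2.INTER_CUBIC))
E
```

```text
34.75 [563.80330221  44.00073106 222.11929769] [0.22559383 0.23238103 0.44441289] 82.91288641341524
wrist 1719 [636.47546219  43.19530493 149.58513697] ((635.9575805664062, 43.19805145263672), 17.924583435058594)
scene 156 [638.47730508  42.14567004 147.7788576 ] ((638.213623046875, 42.71052551269531), 18.400739669799805)
```

View pics/scene_j_crop.png

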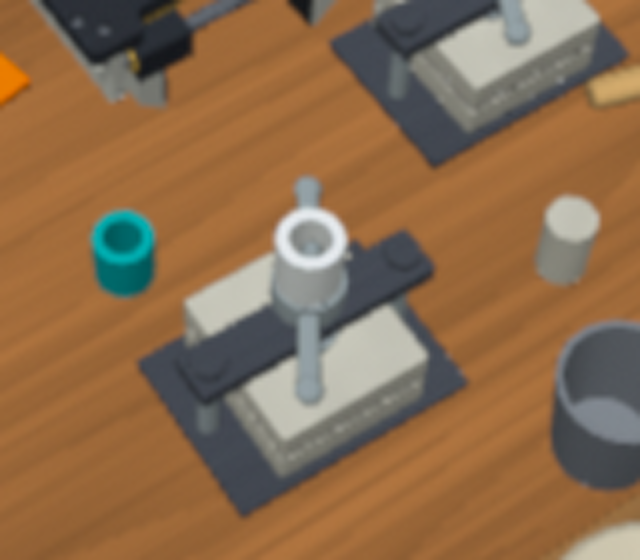

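View pics/wrist_j.png

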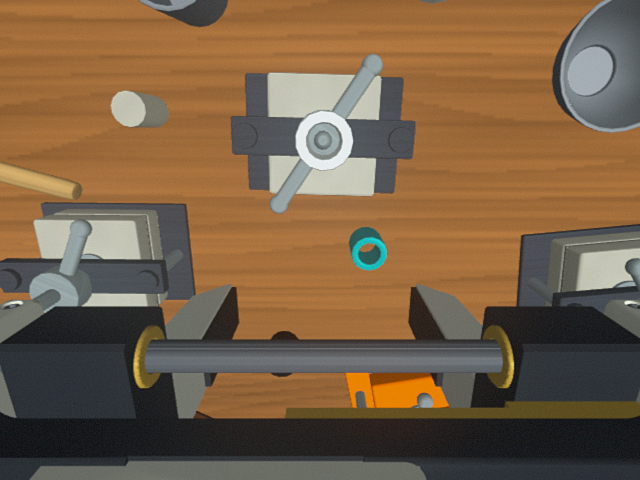

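The sleeve stands upright and centred on the stem, at wrist (323,139). Its top is at z ≈ 149.6 mm, it's released, and the bar is still turned. Handing in.

```bash
python3 - <<'E'
from bench import ctrl
print(ctrl.sign_off())
E
```

```text
the job is handed in; nothing more can be done
None
```

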